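Lid the sample tins and stack them on the keyed stand

ROBOT

A 6-joint arm with a two-finger parallel gripper is mounted at the origin on a cart in front of the work surface, level with it; the furniture and walls round the work are solid. World frame = base frame: x ahead of the robot, y to its left, z up, the work surface at z = 0. Lengths are in m, angles in rad, forces in N, time in s.
With the tool pointing down it reaches from about 0.3 to 0.85 m from the base axis. Payload 4.2 kg.
Tool frame: the origin (TCP) lies midway between the tips of the shut fingers; the grasp point (between the pads) lies 19 mm behind it (r.grip_depth is the distance from the TCP to the grasp point, in m); z points along the fingers, y is the line along which they close (so a half turn about z gives the same grasp; the last joint's range is limited). The gripper opens to 91 mm and grips with 3 to 60 N. Pads are 32 mm wide; open, the fingers measure 118 mm over their backs; the gripper's body (76 mm by 178 mm) begins 60 mm behind the grasp point.
Start: joints at [1.287, 0.32, 1.565, -0, 1.257, -0.02], TCP at [0.15, 0.555, 0.214] pointing down, gripper open.
Joint ranges: [-3.11, 3.11], [-0.84, 2.01], [0.21, 2.61], [-1.34, 4.49], [0.05, 2.63], [-2.56, 2.56]. Speed limits (rad/s): [2.57, 2.57, 3.14, 3.14, 3.14, 3.14].

INTERFACE

Orientations are given as [roll, pitch, yaw] about the fixed x, y, z axes, in that order (R = Rz(yaw) Ry(pitch) Rx(roll)).
In Python, from cell import r, get_image gives the robot as it stands.
- The arm moves only by the shell command python3 -m jog 'ROWS' [FORCE]. ROWS is JSON, a list that holds one entry, the list of rows, each a list of 5 numbers: the closure, from -1 (fully open) to 1 (shut), then the shift along the tool's x, y, z scaled (see below), then the turn about the tool's z scaled (see below). A call has 1 to 10 rows; each row is the pose to reach, as a shift and turn from the pose commanded when the call began, along the tool's axes at that moment; what a row does not reach only later rows make up. The controller multiplies each number of a shift by 0.8 m and each number of a turn by pi/2 rad. A row lasts 1/8 s, in which the tool goes at most 62.5 mm and 10.7 degrees, less where a joint would pass 70% of its speed; a pose out of reach is approached as far as the arm can. A call with a number of a shift or a turn outside -1 to 1 is refused whole. A call with a gripper value outside its range is refused whole. The fingers move at their own pace and stop on an object; FORCE is the grip in N (left out, the last holds). Time passes only in rows, so rows that repeat a pose let the fingers close. It gives the time, the measured TCP pose, the force, the opening and the grip force at its end, in the units of the state.
- r.state(): the state, without advancing time (a new reading comes with each control period).
- get_image(name): name is "scene" or "top" or "wrist"; returns a dict with "pixels" (420x560x3 uint8, red, green, blue), "intrinsics" (3x3 intrinsics, pixels), "view" (4x4, takes a point from world to camera coordinates). Camera axes: x right, y down, z forward; pixel columns grow to the right and rows downward; lengths in m; the calibration is good to about 2 mm. A picture is of the moment at which its call begins. There is no depth.
- r.job_done(): hands the job in; it is judged then, once.
The state is a dict: "time": time; "qpos": joint angles; "joint_vel": joint speeds; "tau": joint torques, N m; "position": TCP position; "tool_rot": TCP orientation; "force": force on the tool from outside, world axes, zero at the start; "wrist_torque": the same for the moment, N m; "width": finger opening in m; "finger_force": force on a finger pad.
Only numpy, scipy, OpenCV 4.12 (cv2) and the standard library are available. Lean on these libraries where they do the work, as an engineer would, in place of code of your own. Each camera call takes 0.05 s, during which the arm holds its last target. There are 200 camera calls.

TASK

Close up the coffee bar's sample tins: give every open tin the lid of its own outline, tongue in notch and pressed home flat, and build all the closed tins into a single upright stack on the wooden stand, each tin's slot fully down over the key of the stand or lid below it. There are three or four tins and they may be stacked in any order; a lid whose tin is missing is not wanted, and the sugar pot, timer and leveller must not be pushed away.

Things in the scene. Friction and masses are not known exactly. Their poses are not given: they have to be found in the camera images.
- stand: fixed dark wood plate 124 x 84 mm (x, y), top face 12 mm above the worktop; origin on the worktop under its centre, z up. Steel key on top: bar x -10 to +26, y -6 to +6 mm, 7 high, top chamfered 1.5 mm. Tins seated in the stack have origins 12, 60, 108, 156 mm above the stand's (a closed tin adds 48), axes parallel to the stand's, +x the same way
- tin_square: open aluminium tin, 0.16 kg, may be absent. Outline: rectangle, square ends at x +44 and -44 mm. Origin under the foot, z up. Flat sides y -28 and +28 mm, z 10 to 38 (rim); walls 4 mm. Dark tongue on the +x end: y -7 to +7, 4 thick, up to z 46. Foot 64 x 44 mm, z 0 to 10, its keyed slot x -11.5 to +27.5, y -7.5 to +7.5, 10 deep, fits a key only one way round
- tin_round: open aluminium tin, 0.16 kg, may be absent. Outline: D, square end at x +44, half-round end to x -46 mm (sides straight from x -18). Origin under the foot, z up. Flat sides y -28 and +28 mm, z 10 to 38 (rim); walls 4 mm. Dark tongue on the +x end: y -7 to +7, 4 thick, up to z 46. Foot 64 x 44 mm, z 0 to 10, its keyed slot x -11.5 to +27.5, y -7.5 to +7.5, 10 deep, fits a key only one way round
- tin_point: open aluminium tin, 0.16 kg, may be absent. Outline: house, square end at x +44, pointed end to x -52 mm (sides straight from x -22). Origin under the foot, z up. Flat sides y -28 and +28 mm, z 10 to 38 (rim); walls 4 mm. Dark tongue on the +x end: y -7 to +7, 4 thick, up to z 46. Foot 64 x 44 mm, z 0 to 10, its keyed slot x -11.5 to +27.5, y -7.5 to +7.5, 10 deep, fits a key only one way round
- tin_short: open aluminium tin, 0.16 kg, may be absent. Outline: short rectangle, square ends at x +34 and -34 mm. Origin under the foot, z up. Flat sides y -28 and +28 mm, z 10 to 38 (rim); walls 4 mm. Dark tongue on the +x end: y -7 to +7, 4 thick, up to z 46. Foot 64 x 44 mm, z 0 to 10, its keyed slot x -11.5 to +27.5, y -7.5 to +7.5, 10 deep, fits a key only one way round
- lid_square: pale wood lid of tin_square, 0.1 kg: the tin's outline + 2 mm all round. Origin under the plug, z up. Plug z 0 to 8 mm (2 mm play in the tin), plate z 8 to 18, flat sides y -30 and +30. Notch in the +x end, 18 wide, 11 deep, for the tongue. Steel key on top: x -10 to +26, y -6 to +6, z 18 to 25 mm. Home: origin 30 mm above the tin's, same axes, +x the same way
- lid_round: pale wood lid of tin_round, 0.1 kg: the tin's outline + 2 mm all round. Origin under the plug, z up. Plug z 0 to 8 mm (2 mm play in the tin), plate z 8 to 18, flat sides y -30 and +30. Notch in the +x end, 18 wide, 11 deep, for the tongue. Steel key on top: x -10 to +26, y -6 to +6, z 18 to 25 mm. Home: origin 30 mm above the tin's, same axes, +x the same way
- lid_point: pale wood lid of tin_point, 0.1 kg: the tin's outline + 2 mm all round. Origin under the plug, z up. Plug z 0 to 8 mm (2 mm play in the tin), plate z 8 to 18, flat sides y -30 and +30. Notch in the +x end, 18 wide, 11 deep, for the tongue. Steel key on top: x -10 to +26, y -6 to +6, z 18 to 25 mm. Home: origin 30 mm above the tin's, same axes, +x the same way
- lid_short: pale wood lid of tin_short, 0.1 kg: the tin's outline + 2 mm all round. Origin under the plug, z up. Plug z 0 to 8 mm (2 mm play in the tin), plate z 8 to 18, flat sides y -30 and +30. Notch in the +x end, 18 wide, 11 deep, for the tongue. Steel key on top: x -10 to +26, y -6 to +6, z 18 to 25 mm. Home: origin 30 mm above the tin's, same axes, +x the same way
- sugar_pot: bystander: chrome sugar pot with lid, 66 mm wide, 67 mm high; origin under its centre
- timer: bystander: white kitchen timer, 58 x 62 x 21 mm; origin under its centre
- leveller: bystander: steel coffee leveller, 60 mm wide, 34 mm high; origin under its centre
Things that resemble listed ones, but are neither listed nor needed, are in the scene too. Leave any green or pink look-alike of the lid_point alone.

How it is judged:
At the end, for the whole second after the job is handed in: Every tin present is in one stack on the stand: at a seated height +-3 mm, within 12 mm of the stand's axis, parallel to it within 0.25 rad, level within 0.06 rad, at rest; its own lid is home on it (30 mm above its origin +-3 mm, 6 mm off axis at most, parallel within 0.15 rad, level) ((z of tin_square in the frame of stand between 0.009 and 0.015 m or z of tin_square in the frame of stand between 0.057 and 0.063 m or z of tin_square in the frame of stand between 0.105 and 0.111 m or z of tin_square in the frame of stand between 0.153 and 0.159 m) and horizontal distance between each of tin_square, tin_round, tin_point, tin_short and stand below 0.012 m and angle between the x axis of each of tin_square, tin_round, tin_point, tin_short and the x axis of stand, either way round below 0.25 rad and angle between each of tin_square, lid_square, tin_round, lid_round, tin_point, lid_point, tin_short, lid_short's own z axis and vertical below 0.06 rad and linear speed of each of tin_square, tin_round, tin_point, tin_short below 0.02 m/s and z of lid_square in the frame of tin_square between 0.027 and 0.033 m and horizontal distance between lid_square and tin_square below 0.006 m and angle between the x axis of lid_square and the x axis of tin_square, either way round below 0.15 rad and (z of tin_round in the frame of stand between 0.009 and 0.015 m or z of tin_round in the frame of stand between 0.057 and 0.063 m or z of tin_round in the frame of stand between 0.105 and 0.111 m or z of tin_round in the frame of stand between 0.153 and 0.159 m) and z of lid_round in the frame of tin_round between 0.027 and 0.033 m and horizontal distance between lid_round and tin_round below 0.006 m and angle between the x axis of lid_round and the x axis of tin_round, either way round below 0.15 rad and (z of tin_point in the frame of stand between 0.009 and 0.015 m or z of tin_point in the frame of stand between 0.057 and 0.063 m or z of tin_point in the frame of stand between 0.105 and 0.111 m or z of tin_point in the frame of stand between 0.153 and 0.159 m) and z of lid_point in the frame of tin_point between 0.027 and 0.033 m and horizontal distance between lid_point and tin_point below 0.006 m and angle between the x axis of lid_point and the x axis of tin_point, either way round below 0.15 rad and (z of tin_short in the frame of stand between 0.009 and 0.015 m or z of tin_short in the frame of stand between 0.057 and 0.063 m or z of tin_short in the frame of stand between 0.105 and 0.111 m or z of tin_short in the frame of stand between 0.153 and 0.159 m) and z of lid_short in the frame of tin_short between 0.027 and 0.033 m and horizontal distance between lid_short and tin_short below 0.006 m and angle between the x axis of lid_short and the x axis of tin_short, either way round below 0.15 rad); the robot touches nothing.
It fails at once if the sugar pot is pushed more than 3 cm (distance of sugar_pot from where it was at the start of the episode above 0.03 m).
It fails at once if the timer is pushed more than 3 cm (distance of timer from where it was at the start of the episode above 0.03 m).
It fails at once if the leveller is pushed more than 3 cm (distance of leveller from where it was at the start of the episode above 0.03 m).
Of tin_square, tin_round, tin_point, tin_short only 3 to 4 are there at a start; the rules pass over those that are not, and their reading is None.
At some moment in a run one of tin_square, lid_square, tin_round, lid_round, tin_point, lid_point, tin_short, lid_short may be knocked a few centimetres aside while the robot is not near it.
Once in a run the grip may slacken for a moment while it holds something.
It also fails if it takes over 210 s, if anything falls off the work surface, if the arm or the gripper's body presses on something with over 40 N, if the wrist force passes 120 N, or if a joint passes its speed limit or range.

## Working session

There is one attempt and no reset: what is moved stays moved. The work goes in short steps, Python scripts to look and compute and a shell command to move; the robot and the scene stay as the last step left them, time stands still between calls to the robot, and variables do not carry over. Pictures are saved under pics/ and viewed, at most 14 in all, crops included, and the job is handed in when it is done.

```bash
ls; mkdir -p pics
python3 - <<'E'
from cell import r,get_image
import cv2,pickle
for n in("scene","top"):
    d=get_image(n); pickle.dump(d,open(f"pics/{n}0.pkl","wb"))
    cv2.imwrite(f"pics/{n}0.png",cv2.resize(d["pixels"][:,:,::-1],(800,600),interpolation=cv2.INTER_CUBIC))
    print(n,d["intrinsics"].round(1).tolist(),d["view"].round(3).tolist())
print(r.state(),r.grip_depth)
E
```

```text
pics
scene [[470.8, 0.0, 279.0], [0.0, 470.8, 208.1], [0.0, 0.0, 1.0]] [[0.828, -0.56, 0.016, -0.481], [-0.313, -0.486, -0.816, 0.147], [0.465, 0.671, -0.578, 1.205], [0.0, 0.0, 0.0, 1.0]]
top [[435.7, 0.0, 283.5], [0.0, 435.7, 202.0], [0.0, 0.0, 1.0]] [[0.0, -1.0, 0.004, -0.073], [-0.994, -0.0, -0.111, 0.53], [0.111, -0.004, -0.994, 1.366], [0.0, 0.0, 0.0, 1.0]]
{'time': 0.1, 'qpos': array([ 1.28697994e+00,  3.20213897e-01,  1.56554410e+00, -1.32815323e-05,
        1.25742454e+00, -2.00244580e-02]), 'joint_vel': array([-0.00144946, -0.00083045, -0.00185145, -0.00190078, -0.00028173,
        0.00078438]), 'tau': array([-7.81253239e-04, -4.13337350e+01, -2.32510579e+01,  7.29012885e-02,
        4.21907392e-02, -5.77073160e-05]), 'position': array([0.14981615, 0.55466594, 0.21321747]), 'tool_rot': array([-3.14000284e+00, -1.92086332e-05,  2.87780481e+00]), 'force': array([ 0.04616146,  0.06549446, -0.419866  ]), 'wrist_torque': array([ 0.01394006, -0.01582824,  0.02954656]), 'finger_force': 0.0, 'width': 0.09111128350169105} 0.0188
```

View pics/top0.png

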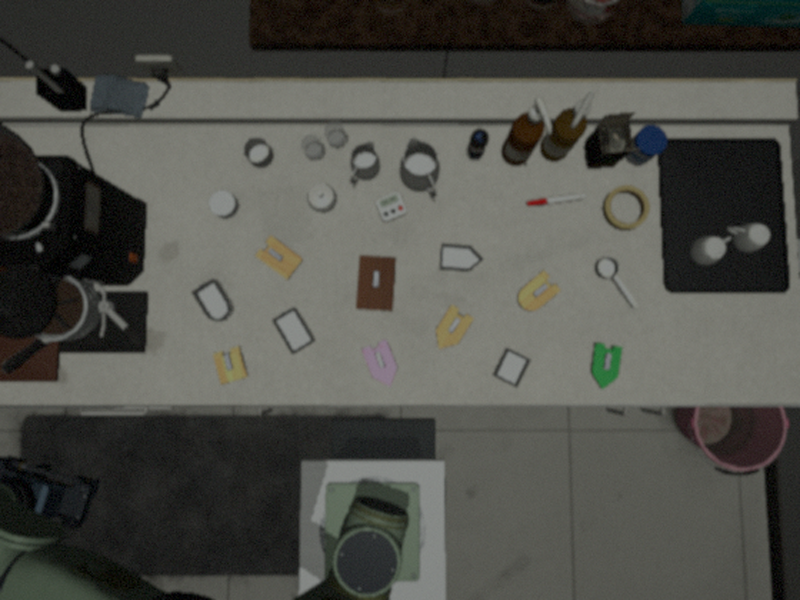

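View pics/scene0.png

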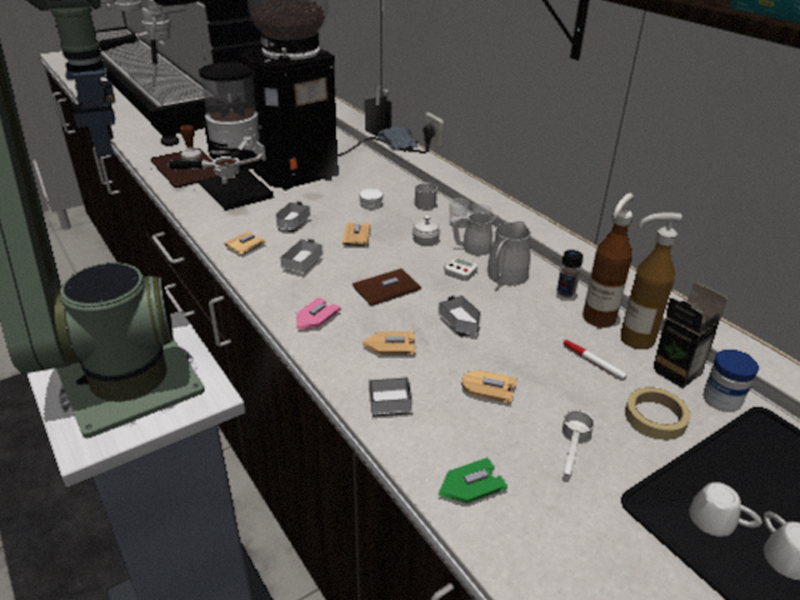

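Top view (800x600 pixels): the stand is at (376,283). Tins: round (212,300), square (294,330), point (460,258), short (512,367). Lids: square (279,257), short (230,365), point (453,327), round (538,291). The green and pink look-alikes are at (605,365) and (380,360).

```bash
cat > h.py <<'E'
import numpy as np,cv2,pickle
from cell import r,get_image
def ray(d,u,v,z):
    K,V=d["intrinsics"],d["view"]; R,t=V[:3,:3],V[:3,3]
    c=-R.T@t; k=R.T@np.linalg.solve(K,[u,v,1.]); return c+k*(z-c[2])/k[2]
def proj(d,P):
    q=(d["view"][:3,:3]@np.asarray(P,float).T).T+d["view"][:3,3]; q=q@d["intrinsics"].T; return q[:,:2]/q[:,2:]
def wrap(a): return (a+np.pi)%(2*np.pi)-np.pi
def plan(x,y,z,yaw,s=None,flip=False):
    "print shift/turn numbers from the present pose to TCP x,y,z,yaw (flip: half-turn allowed)"
    s=s or r.state(); p=s["position"]; w=s["tool_rot"][2]; q1=np.arctan2(y,x); out=[]
    for k in ((0,np.pi) if flip else (0,)):
        q6=wrap(q1+np.pi/2-yaw-k)
        if abs(q6)<2.5: out.append((abs(q6-s["qpos"][5]),q6,yaw+k))
    if not out: print("no q6",q6); return
    _,q6,yw=min(out)
    turn=(q6-s["qpos"][5])-(q1-s["qpos"][0])   # yaw change = dq1-dq6 ; tool-z turn = -that
    d=np.array([x,y,z])-p; tx=np.array([np.cos(w),np.sin(w)]); ty=np.array([np.sin(w),-np.cos(w)])
    a=[tx@d[:2],ty@d[:2],-d[2]]
    print("shift",(np.array(a)/.8).round(4).tolist(),"turn",round(turn/(np.pi/2),4),"q6",round(q6,2),"yaw",round(wrap(yw),3),"rows~",round(max(np.linalg.norm(a)/.0625,abs(turn)/.187),1))
def st():
    s=r.state(); print("t",round(s["time"],1),s["position"].round(4),s["tool_rot"].round(3),"w",round(s["width"],4),"F",s["force"].round(1),"ff",round(s["finger_force"],1))
E
python3 - <<'E'
from h import *
d=pickle.load(open("pics/top0.pkl","rb"))
for n,u,v,z in [("stand",376,283,.012),("key",376,279,.019),("T_round",212,300,.038),("T_sq",294,330,.038),("T_pt",460,258,.038),("T_sh",512,367,.038),("L_sq",279,257,.018),("L_sh",230,365,.018),("L_pt",453,327,.018),("L_rd",538,291,.018)]:
    p=ray(d,u*.7,v*.7,z); print(n,p.round(3),np.hypot(p[0],p[1]).round(3))
p=ray(d,376*.7,283*.7,.012)
plan(p[0]-.02,p[1],.25,np.pi/2,flip=True)
E
for c in 1; do python3 - <<'E'
import cv2,pickle
d=pickle.load(open("pics/top0.pkl","rb"))
im=d["pixels"][150:285,120:440,::-1]
cv2.imwrite("pics/c1.png",cv2.resize(im,None,fx=2.5,fy=2.5,interpolation=cv2.INTER_CUBIC))
E
done
```

```text
stand [ 0.545 -0.007  0.012] 0.545
key [ 0.553 -0.007  0.019] 0.553
T_round [0.503 0.356 0.038] 0.617
T_sq [0.437 0.173 0.038] 0.47
T_pt [ 0.598 -0.196  0.038] 0.629
T_sh [ 0.356 -0.308  0.038] 0.47
L_sq [0.603 0.214 0.018] 0.64
L_sh [0.36  0.317 0.018] 0.48
L_pt [ 0.444 -0.181  0.018] 0.48
L_rd [ 0.526 -0.373  0.018] 0.645
shift [-0.6353, -0.5554, -0.046] turn 0.8321 q6 -0.01 yaw 1.571 rows~ 10.8
```

View pics/c1.png

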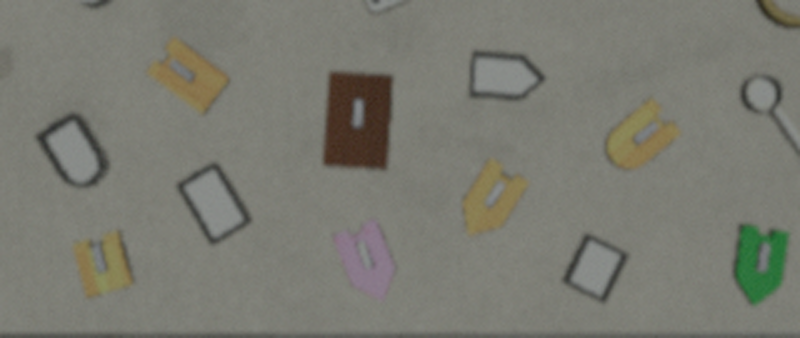

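The crop shows each lid's notch end and the D and point tins' square ends. The square and short tins' tongue ends aren't visible yet. I'll move to the stand to check it with the wrist camera.

Run:
```python
from h import *
plan(.545-.03,-.007,.25,-.07)
plan(.545-.03,-.007,.25,-.07+np.pi)
```

```text
shift [-0.6238, -0.5588, -0.046] turn 1.8766 q6 1.63 yaw -0.07 rows~ 15.8
shift [-0.6238, -0.5588, -0.046] turn -0.1234 q6 -1.51 yaw 3.072 rows~ 10.7
```

```bash
python3 -m jog '[[[-1,-0.62,-0.56,-0.046,-0.123],[-1,-0.62,-0.56,-0.046,-0.123],[-1,-0.62,-0.56,-0.046,-0.123],[-1,-0.62,-0.56,-0.046,-0.123],[-1,-0.62,-0.56,-0.046,-0.123],[-1,-0.62,-0.56,-0.046,-0.123],[-1,-0.62,-0.56,-0.046,-0.123],[-1,-0.62,-0.56,-0.046,-0.123],[-1,-0.62,-0.56,-0.046,-0.123],[-1,-0.62,-0.56,-0.046,-0.123]]]' 40
python3 - <<'E'
from h import *
st(); d=get_image("wrist"); pickle.dump(d,open("pics/w1.pkl","wb"))
cv2.imwrite("pics/w1.png",cv2.resize(d["pixels"][:,:,::-1],(800,600),interpolation=cv2.INTER_CUBIC))
V=d["view"]; print("cam",(-V[:3,:3].T@V[:3,3]).round(3),V[:3,:3].round(3).tolist(),d["intrinsics"][0,0])
E
```

```text
time: 1.35
position: [0.4885, 0.0288, 0.2482]
tool_rot: [3.141, -0.0, 3.071]
force: [1.1, 1.0, 0.3]
width: 0.091
finger_force: 0.0
t 1.4 [0.4885 0.0288 0.2482] [ 3.141 -0.     3.071] w 0.091 F [1.1 1.  0.3] ff 0.0
cam [0.41  0.035 0.419] [[0.072, 0.997, 0.001], [0.959, -0.069, 0.277], [0.276, -0.019, -0.961]] 323.2233279834069
```

View pics/w1.png

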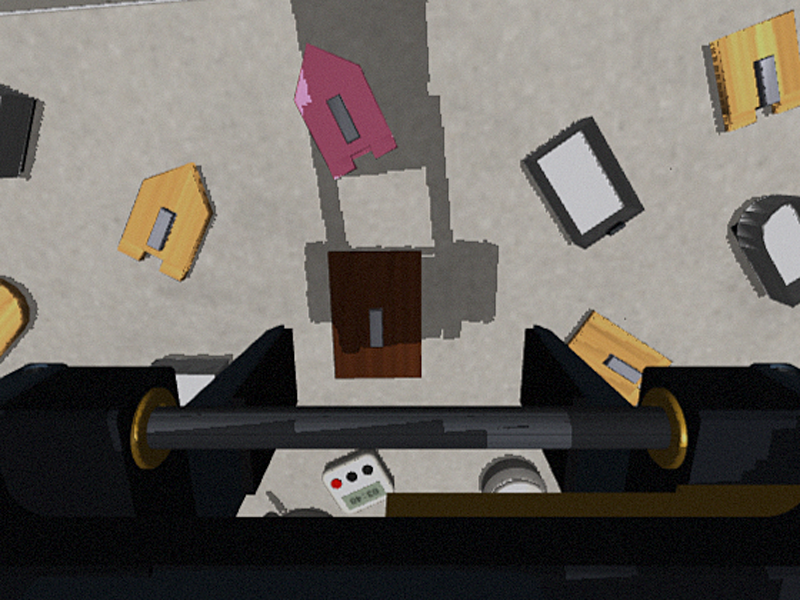

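Wrist view: the stand is at (375,315) with its key at (375,328). The square tin's tongue is at (617,227), so its +x end points toward world +x. Next I'll write an edge-model fit for the poses.

```bash
cat > fit.py <<'E'
from h import *
from scipy.optimize import minimize
def outline(kind,g):
    a=44+g if kind!="short" else 34+g; b=28+g
    if kind in("square","short"): return [(a,b),(-a,b),(-a,-b),(a,-b)]
    if kind=="round": return [(a,b)]+[(-18-b*np.cos(t),b*np.sin(t)) for t in np.linspace(np.pi/2,-np.pi/2,17)]+[(a,-b)]
    s=30/28.; L=g*np.hypot(1,s)*1.0   # house: offset of slanted walls
    xt=-52-g*np.hypot(30,28)/28; xs=xt+b*30/28
    return [(a,b),(xs,b),(xt,0),(xs,-b),(a,-b)]
def seg(P,z,n=1.0,close=True):
    P=np.array(P,float); Q=np.roll(P,-1,0); o=[]
    for p,q in zip(P,Q):
        m=max(2,int(np.hypot(*(q-p))/n)); o.append(p+(q-p)*np.linspace(0,1,m,endpoint=False)[:,None])
    o=np.vstack(o); return np.c_[o,np.full(len(o),z)]/1000
def rect(x0,x1,y0,y1): return [(x0,y0),(x1,y0),(x1,y1),(x0,y1)]
def model(n,z0=0):
    t,_,k=n.partition("_")
    if n=="stand": m=[seg(rect(-62,62,-42,42),12),seg(rect(-10,26,-6,6),17)]
    elif t=="lid":
        P=outline(k,2); x=P[0][0]; P=[P[i] for i in range(len(P))]+[(x,-9),(x-11,-9),(x-11,9),(x,9)]
        m=[seg(P,18),seg(rect(-10,26,-6,6),23)]
    else: m=[seg(outline(k,0),38),seg(outline(k,-4),38)]
    m=np.vstack(m); m[:,2]+=z0; return m
def put(m,p):
    c,s=np.cos(p[2]),np.sin(p[2]); return np.c_[p[0]+c*m[:,0]-s*m[:,1],p[1]+s*m[:,0]+c*m[:,1],m[:,2]]
def fit(d,n,x,y,yaw,z0=0,S=3,spread=.015,canny=(40,110)):
    g=cv2.cvtColor(cv2.resize(d["pixels"],None,fx=S,fy=S,interpolation=cv2.INTER_CUBIC),cv2.COLOR_RGB2GRAY)
    e=cv2.Canny(cv2.GaussianBlur(g,(0,0),1.3*S/2),*[int(c) for c in canny])
    D=cv2.distanceTransform(255-e,cv2.DIST_L2,5).astype(np.float32)/S
    m=model(n,z0)
    def cost(p,T):
        u=proj(d,put(m,p)); uv=((u+.5)*S-.5).astype(np.float32)
        v=cv2.remap(D,uv[:,:1],uv[:,1:],cv2.INTER_LINEAR,borderValue=20)[:,0]; return np.minimum(v,T).mean()
    best=None
    for dx in(-spread,0,spread):
        for dy in(-spread,0,spread):
            for dw in(-.12,.12):
                p=[x+dx,y+dy,yaw+dw]
                for T in(12,4):
                    o=minimize(cost,p,args=(T,),method="Nelder-Mead",options=dict(initial_simplex=np.array([p,[p[0]+.008,p[1],p[2]],[p[0],p[1]+.008,p[2]],[p[0],p[1],p[2]+.1]]),xatol=1e-4,fatol=1e-4)); p=o.x
                if best is None or o.fun<best.fun: best=o
    return best.x,best.fun
def draw(im,d,n,p,S,z0=0):
    for q in proj(d,put(model(n,z0),p)): cv2.circle(im,tuple(np.int32(q*S)),0,(0,255,0),-1)
G={"stand":(.545,-.007,-.07),"tin_round":(.503,.356,.52),"tin_square":(.437,.173,.55),"tin_point":(.598,-.196,1.53),"tin_short":(.356,-.308,-.47),
 "lid_square":(.603,.214,.987),"lid_short":(.36,.317,.22),"lid_point":(.444,-.181,-.56),"lid_round":(.526,-.373,-.94)}
E
python3 - <<'E'
from fit import *
d=pickle.load(open("pics/w1.pkl","rb")); S=1.42; im=cv2.resize(d["pixels"][:,:,::-1],None,fx=S,fy=S,interpolation=cv2.INTER_CUBIC)
for n in("stand","tin_square","lid_point","lid_short"):
    p,f=fit(d,n,*G[n]); print(n,p.round(4),round(f,2)); draw(im,d,n,p,S)
cv2.imwrite("pics/o1.png",im[:430])
t=pickle.load(open("pics/top0.pkl","rb"))
for n in G:
    p,f=fit(t,n,*G[n],S=4,spread=.008); print("top",n,p.round(4),round(f,2))
E
```

```text
stand [ 0.5451 -0.0045 -0.0631] 0.92
tin_square [0.4353 0.1661 0.5449] 1.35
lid_point [ 0.4422 -0.1756 -0.5469] 1.92
lid_short [ 0.3581  0.3134 -1.2895] 2.17
top stand [ 0.537 -0.015 -0.19 ] 4.0
top tin_round [0.495 0.348 0.4  ] 4.0
top tin_square [0.429 0.165 0.43 ] 4.0
top tin_point [ 0.59  -0.204  1.41 ] 4.0
top tin_short [ 0.348 -0.316 -0.59 ] 4.0
top lid_square [0.595 0.206 0.867] 4.0
top lid_short [0.352 0.309 0.1  ] 4.0
top lid_point [ 0.436 -0.189 -0.68 ] 4.0
top lid_round [ 0.518 -0.381 -1.06 ] 4.0
```

View pics/o1.png

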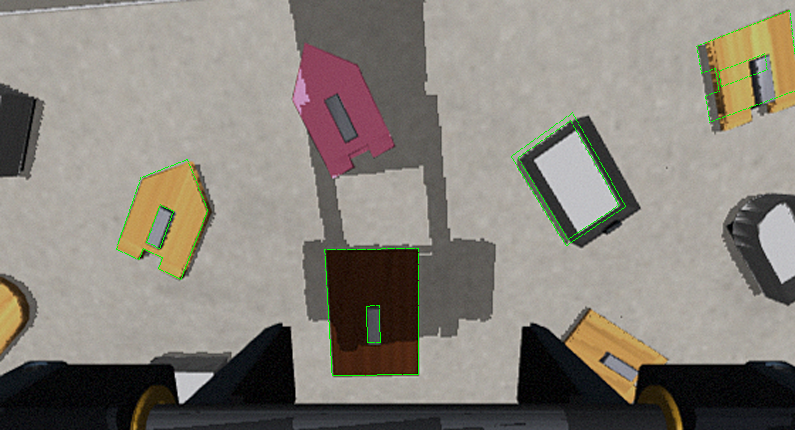

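The stand and point lid fits sit on their outlines. The square tin fit confused rim and base, so I'll fit tins by silhouette. I'll also check the camera against the fingers.

```bash
python3 - <<'E'
s=open("fit.py").read()
s=s.replace('''def draw(''','''def pts(d,n,p,z0):
    m=put(model(n,z0),p); u=proj(d,m)
    if not n.startswith("tin"): return u
    b=m.copy(); b[:,2]-=.028
    h=cv2.convexHull(np.vstack([u,proj(d,b)]).astype(np.float32))[:,0]
    return seg(h,0,1.0)[:,:2]*1000
def draw(''').replace("proj(d,put(m,p)); uv","pts(d,n,p,z0); uv").replace("for q in proj(d,put(model(n,z0),p))","for q in pts(d,n,p,z0)")
open("fit.py","w").write(s)
E
cat >> fit.py <<'E'
def look(n,name=None,k=None,**a):
    "fit n in a fresh wrist picture; prints pose and the grasp offsets"
    d=get_image("wrist"); g=a.pop("g",G[n]); p,f=fit(d,n,*g,**a); st(); print(n,p.round(4),"cost",round(f,2))
    if name:
        S=1.42; im=cv2.resize(d["pixels"][:,:,::-1],None,fx=S,fy=S,interpolation=cv2.INTER_CUBIC); draw(im,d,n,p,S,a.get("z0",0)); cv2.imwrite(name,im[:470])
    return p
def hover(n,k,z=.15,off=.08):
    x,y,w=G[n]; w+=k; plan(x+off*np.cos(w),y+off*np.sin(w),z,w)
E
python3 - <<'E'
from fit import *
d=pickle.load(open("pics/w1.pkl","rb"))
p,f=fit(d,"tin_square",*G["tin_square"]); print(p.round(4),f)
s=r.state(); w=s["tool_rot"][2]
for y in(-.0455,0,.0455):
    P=s["position"]+np.array([np.sin(w),-np.cos(w),0])*y; print(proj(d,[P])*800/560)
hover("tin_square",np.pi)
E
```

```text
[0.4375 0.1784 0.5463] 0.29118654131889343
[[279.32885363 375.90470058]]
[[391.53387697 376.16104254]]
[[503.63244382 376.41714129]]
shift [0.1648, 0.1239, 0.123] turn -0.399 q6 -1.78 yaw -2.592 rows~ 3.4
```

```bash
python3 -m jog '[[[-1,0.165,0.129,0.123,-0.4],[-1,0.165,0.129,0.123,-0.4],[-1,0.165,0.129,0.123,-0.4],[-1,0.165,0.129,0.123,-0.4],[-1,0.165,0.129,0.123,-0.4]]]'
python3 - <<'E'
from fit import *
G["tin_square"]=(.4375,.176,.546)
d=get_image("wrist"); print(d["intrinsics"].round(1).tolist())
print(look("tin_square","pics/w2.png"))
im=cv2.imread("pics/w2.png"); s=r.state(); w=s["tool_rot"][2]
for y in(-.0455,0,.0455):
    P=s["position"]+np.array([np.sin(w),-np.cos(w),0])*y; q=proj(d,[P])[0]*1.42; cv2.drawMarker(im,tuple(np.int32(q)),(0,0,255))
cv2.imwrite("pics/w2.png",im)
E
```

```text
time: 2.02
position: [0.3625, 0.1433, 0.1495]
tool_rot: [3.141, -0.001, -2.583]
force: [0.8, -0.6, -0.5]
width: 0.0911
finger_force: 0.0
[[323.2, 0.0, 285.7], [0.0, 323.2, 207.1], [0.0, 0.0, 1.0]]
t 2.1 [0.3641 0.143  0.1502] [-3.141e+00  1.000e-03 -2.585e+00] w 0.0909 F [ 0.3 -0.5  0.6] ff 0.0
tin_square [0.4382 0.1784 0.547 ] cost 1.08
[0.43818327 0.17836246 0.54696771]
```

View pics/w2.png

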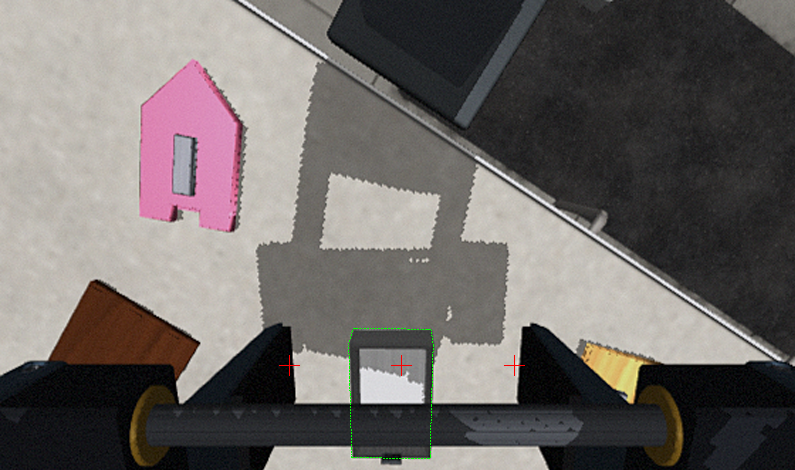

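Square tin confirmed: it's at about column 391, rows 330–458, with its tongue at (391,460), nearest the camera. Now I'll grasp it.

Run:
```python
from fit import *
plan(.438,.178,.015,.547+np.pi)
```

```text
shift [-0.1015, -0.0117, 0.1691] turn 0.0061 q6 -1.73 yaw -2.595 rows~ 2.5
```

```bash
python3 -m jog '[[[-1,-0.1015,-0.0117,0.1,0.006],[-1,-0.1015,-0.0117,0.1,0.006],[-1,-0.1015,-0.0117,0.169,0.006],[-1,-0.1015,-0.0117,0.169,0.006],[1,-0.1015,-0.0117,0.169,0.006],[1,-0.1015,-0.0117,0.169,0.006],[1,-0.1015,-0.0117,0.169,0.006],[1,-0.1015,-0.0117,0.169,0.006],[1,-0.1015,-0.0117,0.169,0.006]]]' 40
python3 -m jog '[[[1,0,0,-0.1,0],[1,0,0,-0.15,0],[1,0,0,-0.15,0],[1,0,0,-0.15,0]]]'
python3 - <<'E'
from fit import *
s=r.state(); w=s["tool_rot"][2]
p=look("tin_square","pics/w3.png",g=(s["position"][0],s["position"][1],wrap(w+np.pi)),z0=s["position"][2]-.015,spread=.005)
d=p[:2]-r.state()["position"][:2]; print("tool offs",d@[np.cos(w),np.sin(w)],d@[np.sin(w),-np.cos(w)],wrap(p[2]-w-np.pi))
x,y,sw=.5451,-.0045,-.0631; w=sw+np.pi
plan(x+.11*np.cos(w),y+.11*np.sin(w),.2,w)
E
```

```text
time: 3.25
position: [0.4379, 0.1782, 0.0158]
tool_rot: [-3.141, 0.002, -2.593]
force: [-0.3, -0.7, 6.7]
width: 0.0561
finger_force: 40.0
time: 3.75
position: [0.4363, 0.1777, 0.134]
tool_rot: [3.141, -0.001, -2.593]
force: [0.5, 0.1, -2.3]
width: 0.0556
finger_force: 40.0
t 3.8 [0.4359 0.1775 0.1333] [ 3.141e+00 -3.000e-03 -2.593e+00] w 0.0557 F [-0.5  0.8 -1.9] ff 40.0
tin_square [0.4364 0.1783 0.5481] cost 2.12
tool offs -0.0008282232900285113 0.0004341787097478521 -0.0001868936114095554
shift [0.1147, -0.1863, -0.0834] turn 0.3893 q6 -1.5 yaw 3.078 rows~ 3.3
```

View pics/w3.png

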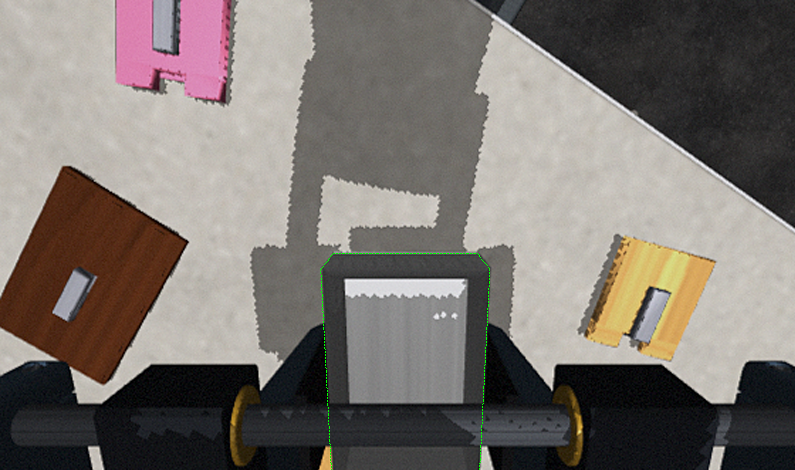

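Fit on the held tin: offsets under 1 mm, so the grasp and camera agree. Now to the stand, re-measuring it once on the way.

```bash
python3 -m jog '[[[1,0.115,-0.186,-0.083,0.389],[1,0.115,-0.186,-0.083,0.389],[1,0.115,-0.186,-0.083,0.389],[1,0.115,-0.186,-0.083,0.389],[1,0.115,-0.186,-0.083,0.389],[1,0.115,-0.186,-0.083,0.389],[1,0.115,-0.186,-0.083,0.389]]]'
python3 - <<'E'
from fit import *
p=look("stand","pics/w4.png",g=(.545,-.0045,-.063)); w=p[2]+np.pi
plan(p[0],p[1],.03+.012+.001,w); plan(p[0],p[1],.012+.015+.000,w)
E
```

```text
time: 4.68
position: [0.436, 0.0037, 0.2003]
tool_rot: [3.142, -0.002, 3.081]
force: [0.1, -0.5, -2.5]
width: 0.056
finger_force: 40.0
t 4.7 [0.4361 0.0037 0.2005] [ 3.142e+00 -1.000e-03  3.081e+00] w 0.056 F [ 1.1  0.1 -1.4] ff 40.0
stand [ 0.509  -0.0077 -0.0617] cost 2.31
shift [-0.0918, -0.0087, 0.1969] turn 0.0005 q6 -1.52 yaw 3.08 rows~ 2.8
shift [-0.0918, -0.0087, 0.2169] turn 0.0005 q6 -1.52 yaw 3.08 rows~ 3.0
```

View pics/w4.png

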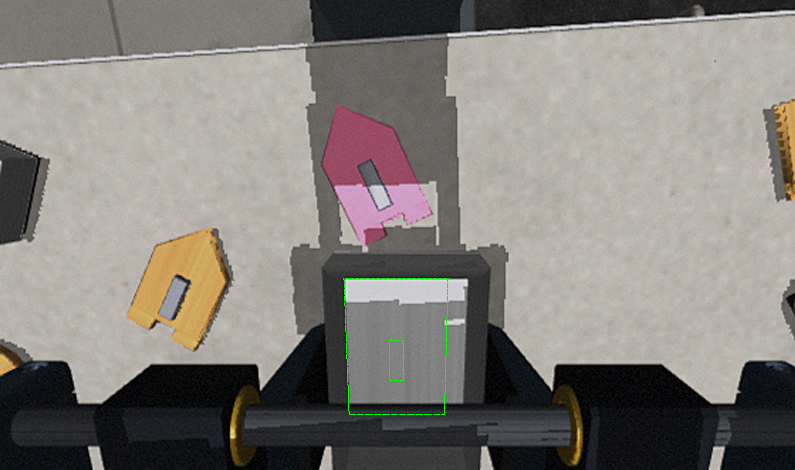

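The held tin hides the stand here, so that fit is invalid. I'll use the first clean stand fit (0.5451, -0.0045, -0.063).

Run:
```python
from fit import *
plan(.5451,-.0045,.0275,-.063+np.pi)
```

```text
shift [-0.1366, -0.0019, 0.2163] turn 0.0013 q6 -1.52 yaw 3.079 rows~ 3.3
```

```bash
python3 -m jog '[[[1,-0.1366,-0.0019,0.1,0.001],[1,-0.1366,-0.0019,0.15,0.001],[1,-0.1366,-0.0019,0.195,0.001],[1,-0.1366,-0.0019,0.195,0.001],[1,-0.1366,-0.0019,0.203,0.001],[1,-0.1366,-0.0019,0.21,0.001],[1,-0.1366,-0.0019,0.2163,0.001],[1,-0.1366,-0.0019,0.2163,0.001]]]'
```

```text
time: 5.72
position: [0.5458, -0.0053, 0.0289]
tool_rot: [3.141, 0.002, 3.077]
force: [1.4, 0.2, -2.4]
width: 0.056
finger_force: 40.0
```

```bash
python3 -m jog '[[[1,0,0,0.0015,0],[1,0,0,0.0025,0],[1,0,0,0.0025,0]]]'; python3 -m jog '[[[-1,0,0,0,0],[-1,0,0,0,0],[-1,0,0,0,0],[-1,0,0,-0.08,0],[-1,0,0,-0.16,0],[-1,0,0,-0.16,0]]]'
python3 - <<'E'
from fit import *
hover("lid_square",0,z=.15,off=.11);hover("lid_square",np.pi,z=.15,off=.11)
E
```

```text
time: 6.1
position: [0.5458, -0.0054, 0.0278]
tool_rot: [3.142, 0.002, 3.077]
force: [-1.8, 0.0, 8.9]
width: 0.0561
finger_force: 40.0
time: 6.85
position: [0.5486, -0.0054, 0.159]
tool_rot: [3.141, 0.011, 3.077]
force: [-0.2, 0.9, -0.1]
width: 0.0912
finger_force: 0.0
shift [-0.1185, 0.3974, 0.0113] turn 1.3308 q6 1.02 yaw 0.987 rows~ 11.2
shift [0.018, 0.1587, 0.0113] turn -0.6692 q6 -2.34 yaw -2.155 rows~ 5.6
```

Seated: z 0.0278, 8.9 N reaction. Next is the square lid.

```bash
python3 -m jog '[[[-1,0.018,0.159,0.011,-0.669],[-1,0.018,0.159,0.011,-0.669],[-1,0.018,0.159,0.011,-0.669],[-1,0.018,0.159,0.011,-0.669],[-1,0.018,0.159,0.011,-0.669],[-1,0.018,0.159,0.011,-0.669],[-1,0.018,0.159,0.011,-0.669],[-1,0.018,0.159,0.011,-0.669]]]'
python3 - <<'E'
from fit import *
p=look("lid_square","pics/w5.png"); w=p[2]+np.pi
plan(p[0],p[1],.004,w)
E
```

```text
time: 7.85
position: [0.5387, 0.1224, 0.1445]
tool_rot: [3.141, -0.001, -2.157]
force: [-0.7, -0.8, -0.1]
width: 0.0912
finger_force: 0.0
t 7.9 [0.5389 0.1224 0.1447] [ 3.141e+00 -1.000e-03 -2.156e+00] w 0.0912 F [ 0.5 -0.3  0.3] ff 0.0
lid_square [0.6027 0.2127 0.9262] cost 2.33
shift [-0.1381, -0.0042, 0.1759] turn 0.0376 q6 -2.16 yaw -2.215 rows~ 2.9
```

View pics/w5.png

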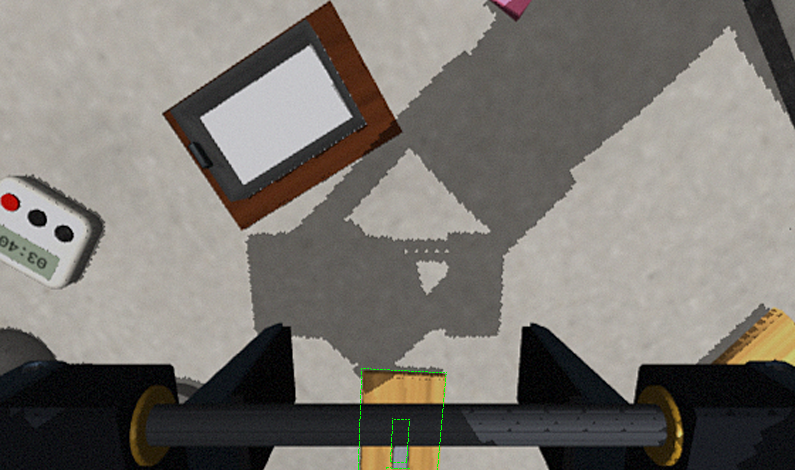

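The lid is half hidden behind the finger bar (far edge at row 370). Image "down" is tool -x, so I'll move forward and refit. The tin on the stand at (280,115) looks properly seated.

```bash
python3 -m jog '[[[-1,-0.175,-0.004,0,0.03],[-1,-0.175,-0.004,0,0.03],[-1,-0.175,-0.004,0,0.03],[-1,-0.175,-0.004,0,0.03],[-1,-0.175,-0.004,0,0.03]]]'
python3 - <<'E'
from fit import *
p=look("lid_square","pics/w6.png",g=(.603,.213,.93)); w=p[2]+np.pi
plan(p[0],p[1],.004,w)
E
```

```text
time: 8.52
position: [0.618, 0.2361, 0.1451]
tool_rot: [3.141, -0.002, -2.203]
force: [-0.0, -0.2, -0.0]
width: 0.0909
finger_force: 0.0
t 8.6 [0.6182 0.2361 0.1454] [ 3.141e+00 -1.000e-03 -2.204e+00] w 0.0914 F [-0.5 -1.2  0.1] ff 0.0
lid_square [0.5862 0.2518 0.9502] cost 2.76
shift [0.0078, 0.0438, 0.1767] turn -0.0078 q6 -2.12 yaw -2.191 rows~ 2.3
```

```bash
python3 - <<'E'
s=open("fit.py").read()
s=s.replace('''    D=cv2.dist''','''    if n.startswith("lid"):
        hs=cv2.cvtColor(cv2.resize(d["pixels"],None,fx=S,fy=S,interpolation=cv2.INTER_CUBIC),cv2.COLOR_RGB2HSV)
        mk=cv2.inRange(hs,(10,85,50),(28,255,255)); mk=cv2.medianBlur(mk,4*S+1)
        e=cv2.morphologyEx(mk,cv2.MORPH_GRADIENT,np.ones((2,2),np.uint8)); fit.mk=mk
    D=cv2.dist''')
s=s.replace('d=get_image("wrist"); g=','d=get_image("wrist"); pickle.dump(d,open("pics/last.pkl","wb")); g=')
open("fit.py","w").write(s)
E
python3 - <<'E'
from fit import *
d=get_image("wrist"); pickle.dump(d,open("pics/last.pkl","wb"))
for g in((.603,.213,.94),(.59,.22,.9)):
    p,f=fit(d,"lid_square",*g); print(p.round(4),round(f,2))
n,l,stt,c=cv2.connectedComponentsWithStats(fit.mk)
for i in range(1,n):
    if stt[i,4]>3000: print(stt[i]//3,(c[i]/3).round(), ray(d,*(c[i]/3),.018).round(3))
plan(p[0],p[1],.004,p[2]+np.pi)
E
```

```text
[0.6047 0.2166 0.9359] 0.23
[0.6047 0.2166 0.9358] 0.23
[ 518   72   42   82 4621] [545. 113.] [0.385 0.309 0.018]
[  251   123    66    98 16624] [285. 169.] [0.602 0.213 0.018]
shift [0.0297, -0.0007, 0.177] turn 0.0014 q6 -2.16 yaw -2.206 rows~ 2.3
```

Colour-mask fit: cost 0.23 from both starting points. Grasp the lid.

```bash
python3 -m jog '[[[-1,0.0297,-0.0007,0.1,0.001],[-1,0.0297,-0.0007,0.15,0.001],[-1,0.0297,-0.0007,0.177,0.001],[-1,0.0297,-0.0007,0.177,0.001],[1,0.0297,-0.0007,0.177,0.001],[1,0.0297,-0.0007,0.177,0.001],[1,0.0297,-0.0007,0.177,0.001],[1,0.0297,-0.0007,0.177,0.001],[1,0.0297,-0.0007,0.177,0.001]]]' 40
python3 -m jog '[[[1,0,0,-0.1,0],[1,0,0,-0.2,0],[1,0,0,-0.2,0],[1,0,0,-0.2,0]]]'
python3 - <<'E'
from fit import *
plan(.5455,-.005,.12,-.063+np.pi)
E
```

```text
time: 9.75
position: [0.6056, 0.218, 0.004]
tool_rot: [-3.141, 0.0, -2.204]
force: [0.5, -0.7, 2.8]
width: 0.0593
finger_force: 40.0
time: 10.25
position: [0.6071, 0.2187, 0.167]
tool_rot: [-3.138, 0.006, -2.204]
force: [1.0, 0.3, -1.8]
width: 0.0596
finger_force: 40.0
shift [0.271, -0.1033, 0.0587] turn 0.6373 q6 -1.52 yaw 3.079 rows~ 5.4
```

```bash
python3 -m jog '[[[1,0.273,-0.103,0.058,0.637],[1,0.273,-0.103,0.058,0.637],[1,0.273,-0.103,0.058,0.637],[1,0.273,-0.103,0.058,0.637],[1,0.273,-0.103,0.058,0.637],[1,0.273,-0.103,0.058,0.637],[1,0.273,-0.103,0.058,0.637],[1,0.273,-0.103,0.058,0.637],[1,0.273,-0.103,0.058,0.637]]]'
python3 - <<'E'
from fit import *
plan(.5472,-.0052,.046,-.065+np.pi)
E
```

```text
time: 11.38
position: [0.5425, -0.0066, 0.1168]
tool_rot: [3.142, -0.001, 3.08]
force: [-0.0, 1.0, -0.1]
width: 0.0601
finger_force: 4.0
shift [-0.0058, 0.0021, 0.0885] turn 0.0021 q6 -1.52 yaw 3.077 rows~ 1.1
```

The finger force dropped to 4 N, so this is the grip slackening. I'll hold still, re-grip and check the lid in hand.

```bash
python3 -m jog '[[[1,0,0,0,0],[1,0,0,0,0],[1,0,0,0,0],[1,0,0,0,0]]]' 40
python3 - <<'E'
from fit import *
s=r.state(); w=s["tool_rot"][2]
p=look("lid_square",None,g=(s["position"][0],s["position"][1],wrap(w+np.pi)),z0=s["position"][2]-.004,spread=.006)
d=p[:2]-r.state()["position"][:2]; print("tool offs",d@[np.cos(w),np.sin(w)],d@[np.sin(w),-np.cos(w)],wrap(p[2]-w-np.pi))
E
```

```text
time: 11.88
position: [0.5427, -0.0068, 0.1173]
tool_rot: [3.141, 0.0, 3.079]
force: [-0.2, -0.3, -1.2]
width: 0.0593
finger_force: 40.0
t 11.9 [ 0.5427 -0.0068  0.1173] [3.141 0.    3.079] w 0.0596 F [ 1.  -0.5 -0.7] ff 40.0
lid_square [ 0.5391 -0.0057 -0.0636] cost 1.07
tool offs 0.0036470248477893106 0.0008277124507218191 -0.0008796517153273342
```

Run:
```python
from fit import *
d=pickle.load(open("pics/last.pkl","rb"))
for dz in(-.012,-.008,-.004,0,.004):
    p,f=fit(d,"lid_square",.541,-.0057,-.063,z0=.1133+dz,spread=.004); print(dz,p.round(4),round(f,3))
S=1.42; im=cv2.resize(d["pixels"][:,:,::-1],None,fx=S,fy=S,interpolation=cv2.INTER_CUBIC); draw(im,d,"lid_square",(.5391,-.0057,-.0636),S,.1133); cv2.imwrite("pics/w7.png",im[150:520,200:620])
```

```text
-0.012 [ 0.5412 -0.0074 -0.047 ] 2.495
-0.008 [ 0.5406 -0.006  -0.0636] 2.112
-0.004 [ 0.5398 -0.0058 -0.0621] 1.5
0 [ 0.5391 -0.0057 -0.0636] 1.07
0.004 [ 0.5379 -0.0056 -0.0706] 1.977
```

View pics/w7.png

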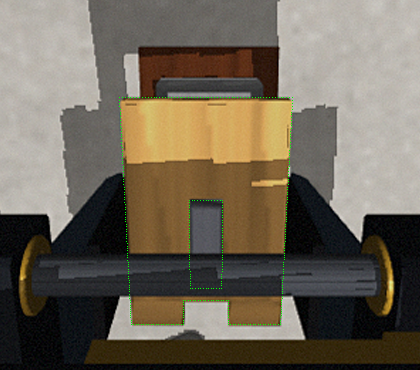

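The overlay sits on the held lid at the expected height. The lid is 3.6 mm back along the tool, so I'll compensate and lower it.

```bash
python3 - <<'E'
from fit import *
plan(.5492,-.0056,.046,-.065+np.pi)
E
python3 -m jog '[[[1,-0.0082,0.0015,0.03,0.002],[1,-0.0082,0.0015,0.05,0.002],[1,-0.0082,0.0015,0.06,0.002],[1,-0.0082,0.0015,0.068,0.002],[1,-0.0082,0.0015,0.074,0.002],[1,-0.0082,0.0015,0.08,0.002],[1,-0.0082,0.0015,0.085,0.002],[1,-0.0082,0.0015,0.089,0.002],[1,-0.0082,0.0015,0.089,0.002]]]'
```

```text
shift [-0.008, 0.002, 0.0891] turn 0.0015 q6 -1.52 yaw 3.077 rows~ 1.1
time: 13.05
position: [0.5493, -0.006, 0.046]
tool_rot: [3.142, -0.0, 3.076]
force: [-1.8, 0.5, -0.4]
width: 0.0597
finger_force: 40.0
```

```bash
python3 -m jog '[[[1,0,0,0.002,0],[1,0,0,0.003,0],[1,0,0,0.003,0]]]'; python3 -m jog '[[[-1,0,0,-0.001,0],[-1,0,0,-0.001,0],[-1,0,0,-0.001,0],[-1,0.02,0,-0.08,0],[-1,0.035,0,-0.16,0],[-1,0.035,0,-0.16,0],[-1,0.035,0,-0.16,0]]]'
python3 - <<'E'
from fit import *
look("lid_square",None,g=(.546,-.005,-.063),z0=.042,spread=.006)
d=pickle.load(open("pics/last.pkl","rb"))
for dz in(.036,.048): p,f=fit(d,"lid_square",.546,-.005,-.063,z0=dz,spread=.004); print(dz,p.round(4),round(f,3))
hover("tin_point",0,z=.18,off=-.02)
E
```

```text
time: 13.42
position: [0.5494, -0.006, 0.046]
tool_rot: [-3.142, 0.001, 3.076]
force: [-6.2, 0.3, 15.6]
width: 0.059
finger_force: 40.0
time: 14.3
position: [0.5213, -0.0042, 0.1715]
tool_rot: [3.141, 0.0, 3.076]
force: [0.6, 0.0, -0.3]
width: 0.091
finger_force: 0.0
t 14.3 [ 0.5208 -0.0041  0.1705] [ 3.142e+00 -2.000e-03  3.076e+00] w 0.0912 F [ 0.6  0.3 -0.2] ff 0.0
lid_square [ 0.5457 -0.0047 -0.0628] cost 0.38
0.036 [ 0.5477 -0.0049 -0.0635] 0.871
0.048 [ 0.5439 -0.0047 -0.0645] 0.501
shift [-0.1128, -0.2579, -0.0119] turn 0.9841 q6 -0.31 yaw 1.53 rows~ 8.3
```

Square lid is home: fit at (0.5457, -0.0047) with 15.6 N press. Next, the point tin.

```bash
python3 -m jog '[[[-1,-0.113,-0.258,-0.012,0.984],[-1,-0.113,-0.258,-0.012,0.984],[-1,-0.113,-0.258,-0.012,0.984],[-1,-0.113,-0.258,-0.012,0.984],[-1,-0.113,-0.258,-0.012,0.984],[-1,-0.113,-0.258,-0.012,0.984],[-1,-0.113,-0.258,-0.012,0.984],[-1,-0.113,-0.258,-0.012,0.984],[-1,-0.113,-0.258,-0.012,0.984],[-1,-0.113,-0.258,-0.012,0.984]]]'
python3 - <<'E'
from fit import *
p=look("tin_point"); plan(p[0],p[1],.015,p[2])
d=pickle.load(open("pics/last.pkl","rb"))
print(fit(d,"tin_point",*p,spread=.02))
print(fit(d,"tin_point",p[0],p[1],p[2]+np.pi,spread=.02))
E
```

```text
time: 15.6
position: [0.5973, -0.2159, 0.1787]
tool_rot: [-3.138, -0.001, 1.531]
force: [-0.7, -0.4, 0.1]
width: 0.0913
finger_force: 0.0
t 15.7 [ 0.5975 -0.2159  0.1791] [-3.138e+00 -1.000e-03  1.531e+00] w 0.0911 F [-0.3  0.9  0.4] ff 0.0
tin_point [ 0.6012 -0.1947  1.4889] cost 1.41
shift [0.0267, 0.0036, 0.2051] turn 0.0268 q6 -0.23 yaw 1.489 rows~ 2.6
(array([ 0.60137033, -0.19439293,  1.48823863]), np.float64(1.3838928937911987))
(array([ 0.60203333, -0.18405468,  4.63010119]), np.float64(2.1264965534210205))
```

```bash
python3 - <<'E'
s=open("fit.py").read()
s=s.replace('''uv=((u+.5)''','''u=u[vis(u)]; uv=((u+.5)''').replace('''def fit(''','''def vis(u):
    x,y=u.T; k=~((y>222)&((x<206)|(x>366)))&~((y>276)&(y<322))&(y<355)
    return k if k.sum()>30 else np.ones(len(u),bool)
def fit(''')
open("fit.py","w").write(s)
E
python3 - <<'E'
from fit import *
d=pickle.load(open("pics/last.pkl","rb"))
for c in((40,110),(20,60)): p,f=fit(d,"tin_point",.6,-.195,1.5,canny=c); print(p.round(4),f)
plan(p[0],p[1],.015,p[2])
S=1.42; im=cv2.resize(d["pixels"][:,:,::-1],None,fx=S,fy=S,interpolation=cv2.INTER_CUBIC); draw(im,d,"tin_point",p,S); cv2.imwrite("pics/w8.png",im[150:520,200:620])
E
```

```text
[ 0.6014 -0.1945  1.4859] 1.3883514404296875
[ 0.6012 -0.1947  1.4872] 0.1549416035413742
shift [0.0267, 0.0037, 0.2051] turn 0.0279 q6 -0.23 yaw 1.487 rows~ 2.6
```

View pics/w8.png

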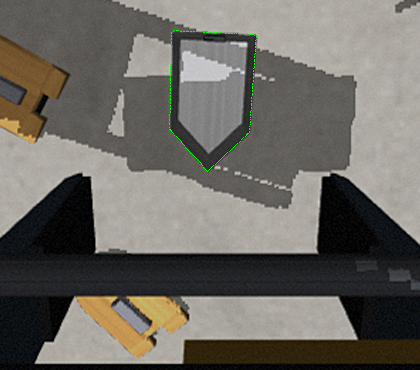

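Fit is exact (cost 0.15; the tin tip is at (208,168) in the crop). Grasp.

```bash
sed -i 's/canny=(40,110)/canny=(20,60)/' fit.py
python3 -m jog '[[[-1,0.0267,0.0037,0.1,0.028],[-1,0.0267,0.0037,0.17,0.028],[-1,0.0267,0.0037,0.205,0.028],[-1,0.0267,0.0037,0.205,0.028],[-1,0.0267,0.0037,0.205,0.028],[1,0.0267,0.0037,0.205,0.028],[1,0.0267,0.0037,0.205,0.028],[1,0.0267,0.0037,0.205,0.028],[1,0.0267,0.0037,0.205,0.028]]]' 40
python3 -m jog '[[[1,0,0,-0.1,0],[1,0,0,-0.17,0],[1,0,0,-0.17,0],[1,0,0,-0.17,0]]]'
python3 - <<'E'
from fit import *
plan(.5459,-.0050,.13,-.063)
E
```

```text
time: 16.77
position: [0.6019, -0.1949, 0.0177]
tool_rot: [3.141, 0.0, 1.486]
force: [0.4, 0.8, 3.4]
width: 0.0557
finger_force: 40.0
time: 17.27
position: [0.6016, -0.1948, 0.1534]
tool_rot: [3.141, 0.0, 1.486]
force: [-0.7, 0.3, -2.0]
width: 0.056
finger_force: 40.0
shift [0.2305, -0.0895, 0.0292] turn 0.9862 q6 1.62 yaw -0.063 rows~ 8.3
```

```bash
python3 -m jog '[[[1,0.23,-0.0895,0.03,0.986],[1,0.23,-0.0895,0.03,0.986],[1,0.23,-0.0895,0.03,0.986],[1,0.23,-0.0895,0.03,0.986],[1,0.23,-0.0895,0.03,0.986],[1,0.23,-0.0895,0.03,0.986],[1,0.23,-0.0895,0.03,0.986],[1,0.23,-0.0895,0.03,0.986],[1,0.23,-0.0895,0.03,0.986],[1,0.23,-0.0895,0.03,0.986]]]'
python3 -m jog '[[[1,0,0,0,0],[1,0,0,0,0]]]'
python3 - <<'E'
from fit import *
plan(.5459,-.0052,.0765,-.063)
s=r.state(); w=s["tool_rot"][2]
p=look("tin_point",None,g=(s["position"][0],s["position"][1],w),z0=s["position"][2]-.0165,spread=.006)
d=p[:2]-r.state()["position"][:2]; print("tool offs",d@[np.cos(w),np.sin(w)],d@[np.sin(w),-np.cos(w)],wrap(p[2]-w))
E
```

```text
time: 18.52
position: [0.5444, -0.0054, 0.1268]
tool_rot: [3.142, 0.005, -0.062]
force: [-0.4, 0.6, -1.4]
width: 0.0559
finger_force: 40.0
time: 18.77
position: [0.5457, -0.0054, 0.1287]
tool_rot: [-3.142, 0.001, -0.062]
force: [0.3, -0.5, -1.2]
width: 0.0559
finger_force: 40.0
shift [0.0002, -0.0003, 0.0652] turn 0.0005 q6 1.62 yaw -0.063 rows~ 0.8
t 18.8 [ 0.5459 -0.0055  0.1289] [-3.142e+00  1.000e-03 -6.200e-02] w 0.0556 F [ 0.3  0.3 -1.4] ff 40.0
tin_point [ 0.5446 -0.0043 -0.0701] cost 0.64
tool offs -0.0013198608109506594 -0.0011316441723082523 -0.007827732726174652
```

```bash
python3 -m jog '[[[1,0.001,0,0.03,0],[1,0.001,0,0.045,0],[1,0.001,0,0.053,0],[1,0.001,0,0.058,0],[1,0.001,0,0.062,0],[1,0.001,0,0.0655,0],[1,0.001,0,0.0655,0]]]';python3 -m jog '[[[1,0,0,0.0015,0],[1,0,0,0.003,0],[1,0,0,0.003,0]]]'
```

```text
time: 19.7
position: [0.5472, -0.0055, 0.0777]
tool_rot: [-3.141, -0.001, -0.063]
force: [-2.2, -0.2, 3.4]
width: 0.0556
finger_force: 40.0
time: 20.08
position: [0.5473, -0.0055, 0.0776]
tool_rot: [-3.141, -0.002, -0.063]
force: [-5.7, 0.4, 19.0]
width: 0.0559
finger_force: 40.0
```

Seated: 0.0776 minus 0.060 equals the 0.0177 grasp height. Release and go to the point lid.

```bash
python3 -m jog '[[[-1,0,0,-0.002,0],[-1,0,0,-0.002,0],[-1,0,0,-0.002,0],[-1,0.02,0,-0.08,0],[-1,0.035,0,-0.14,0],[-1,0.035,0,-0.14,0],[-1,0.035,0,-0.14,0]]]'
python3 - <<'E'
from fit import *
look("tin_point",None,g=(.546,-.005,-.063),z0=.06,spread=.006)
G["lid_point"]=(.4422,-.1756,-.547)
hover("lid_point",0,z=.18,off=-.02);hover("lid_point",np.pi,z=.18,off=-.02)
E
```

```text
time: 20.95
position: [0.5739, -0.0072, 0.1853]
tool_rot: [-3.142, 0.002, -0.063]
force: [1.1, -0.2, -1.1]
width: 0.0913
finger_force: 0.0
t 21.0 [ 0.5734 -0.0072  0.1846] [ 3.142  0.004 -0.063] w 0.0913 F [ 0.1 -0.3 -0. ] ff 0.0
tin_point [ 0.545  -0.0009 -0.0351] cost 1.34
shift [-0.1726, 0.2087, 0.0058] turn 0.3083 q6 1.75 yaw -0.547 rows~ 3.5
shift [-0.1284, 0.232, 0.0058] turn -1.6917 q6 -1.41 yaw 2.595 rows~ 14.2
```

```bash
python3 -m jog '[[[-1,-0.173,0.209,0.006,0.308],[-1,-0.173,0.209,0.006,0.308],[-1,-0.173,0.209,0.006,0.308],[-1,-0.173,0.209,0.006,0.308],[-1,-0.173,0.209,0.006,0.308],[-1,-0.173,0.209,0.006,0.308],[-1,-0.173,0.209,0.006,0.308]]]'
python3 - <<'E'
from fit import *
p=look("lid_point"); plan(p[0],p[1],.004,p[2])
E
```

```text
time: 21.88
position: [0.4268, -0.1646, 0.1812]
tool_rot: [-3.141, 0.001, -0.545]
force: [-0.3, 0.5, -0.5]
width: 0.0912
finger_force: 0.0
t 21.9 [ 0.4268 -0.1647  0.1813] [-3.141e+00  1.000e-03 -5.450e-01] w 0.091 F [ 0.3 -0.4 -0. ] ff 0.0
lid_point [ 0.4428 -0.1765 -0.5701] cost 0.24
shift [0.0248, 0.0023, 0.2216] turn 0.0161 q6 1.76 yaw -0.57 rows~ 2.9
```

```bash
python3 -m jog '[[[-1,0.0248,0.0023,0.12,0.016],[-1,0.0248,0.0023,0.19,0.016],[-1,0.0248,0.0023,0.2216,0.016],[-1,0.0248,0.0023,0.2216,0.016],[-1,0.0248,0.0023,0.2216,0.016],[1,0.0248,0.0023,0.2216,0.016],[1,0.0248,0.0023,0.2216,0.016],[1,0.0248,0.0023,0.2216,0.016],[1,0.0248,0.0023,0.2216,0.016],[1,0.0248,0.0023,0.2216,0.016]]]' 40
python3 -m jog '[[[1,0,0,-0.1,0],[1,0,0,-0.18,0],[1,0,0,-0.23,0],[1,0,0,-0.23,0],[1,0,0,-0.23,0]]]'
python3 - <<'E'
from fit import *
plan(.5465,-.0052,.17,-.063)
E
```

```text
time: 23.18
position: [0.4423, -0.1774, 0.0046]
tool_rot: [-3.141, -0.0, -0.572]
force: [-0.8, 0.5, 2.8]
width: 0.0595
finger_force: 40.0
time: 23.8
position: [0.4413, -0.177, 0.1874]
tool_rot: [3.141, 0.002, -0.572]
force: [-0.5, 0.0, -1.1]
width: 0.0594
finger_force: 40.0
shift [-0.0056, -0.2518, 0.0217] turn -0.3238 q6 1.62 yaw -0.063 rows~ 3.2
```

```bash
python3 -m jog '[[[1,-0.0056,-0.252,0.02,-0.324],[1,-0.0056,-0.252,0.02,-0.324],[1,-0.0056,-0.252,0.02,-0.324],[1,-0.0056,-0.252,0.02,-0.324],[1,-0.0056,-0.252,0.02,-0.324],[1,-0.0056,-0.252,0.02,-0.324],[1,-0.0056,-0.252,0.02,-0.324],[1,-0.0056,-0.252,0.02,-0.324]]]'
python3 - <<'E'
from fit import *
s=r.state(); w=s["tool_rot"][2]
p=look("lid_point",None,g=(s["position"][0],s["position"][1],w),z0=s["position"][2]-.0046,spread=.006)
d=p[:2]-r.state()["position"][:2]; print("tool offs",d@[np.cos(w),np.sin(w)],d@[np.sin(w),-np.cos(w)],wrap(p[2]-w))
plan(.5460,-.005,.0946,-.063)
E
```

```text
time: 24.8
position: [0.5471, -0.0063, 0.1727]
tool_rot: [3.142, -0.0, -0.064]
force: [-0.7, 0.4, -0.8]
width: 0.0596
finger_force: 40.0
t 24.9 [ 0.5473 -0.0061  0.1727] [-3.142 -0.    -0.064] w 0.0593 F [-0.6  0.5 -1.6] ff 40.0
lid_point [ 0.5489 -0.0056 -0.065 ] cost 0.63
tool offs 0.0016034078254545212 -0.000601785702933277 -0.0006313644346946923
shift [-0.0017, -0.0013, 0.0976] turn -0.0007 q6 1.62 yaw -0.063 rows~ 1.2
```

```bash
python3 -m jog '[[[1,-0.003,-0.001,0.04,0],[1,-0.003,-0.001,0.062,0],[1,-0.003,-0.001,0.072,0],[1,-0.003,-0.001,0.079,0],[1,-0.003,-0.001,0.085,0],[1,-0.003,-0.001,0.09,0],[1,-0.003,-0.001,0.0945,0],[1,-0.003,-0.001,0.0976,0],[1,-0.003,-0.001,0.0976,0]]]';python3 -m jog '[[[1,0,0,0.0015,0],[1,0,0,0.003,0],[1,0,0,0.003,0]]]'
```

```text
time: 25.98
position: [0.5453, -0.0044, 0.0946]
tool_rot: [-3.141, -0.0, -0.063]
force: [-0.5, 0.0, 1.7]
width: 0.0597
finger_force: 40.0
time: 26.35
position: [0.5454, -0.0044, 0.0945]
tool_rot: [-3.141, -0.002, -0.063]
force: [-5.5, -0.5, 16.3]
width: 0.0595
finger_force: 40.0
```

Home: z 0.0945 against 0.0946 expected. Release and head for the round lid's tin.

```bash
python3 -m jog '[[[-1,0,0,-0.002,0],[-1,0,0,-0.002,0],[-1,0,0,-0.002,0],[-1,0.02,0,-0.08,0],[-1,0.025,0,-0.16,0],[-1,0.025,0,-0.16,0],[-1,0.025,0,-0.16,0]]]'
python3 - <<'E'
from fit import *
look("lid_point",None,g=(.546,-.005,-.063),z0=.09,spread=.006)
hover("tin_round",0,z=.18,off=-.02);hover("tin_round",np.pi,z=.18,off=-.02)
hover("tin_short",0,z=.18,off=-.02);hover("tin_short",np.pi,z=.18,off=-.02)
E
```

```text
time: 27.22
position: [0.5647, -0.0057, 0.2192]
tool_rot: [-3.142, 0.001, -0.063]
force: [-1.4, -0.9, -0.3]
width: 0.091
finger_force: 0.0
t 27.3 [ 0.564  -0.0056  0.2182] [ 3.142e+00  3.000e-03 -6.300e-02] w 0.0914 F [-0.2 -0.1  0.2] ff 0.0
lid_point [ 0.5464 -0.0038 -0.0598] cost 0.35
shift [-0.1253, -0.4326, 0.0478] turn -0.371 q6 1.67 yaw 0.52 rows~ 5.8
shift [-0.0836, -0.4601, 0.0478] turn -2.371 q6 -1.48 yaw -2.622 rows~ 19.9
shift [-0.2588, 0.3836, 0.0478] turn 0.2593 q6 1.32 yaw -0.47 rows~ 6.0
shift [-0.2129, 0.4034, 0.0478] turn -1.7407 q6 -1.8 yaw 2.672 rows~ 14.6
```

```bash
python3 -m jog '[[[-1,-0.125,-0.433,0.03,-0.371],[-1,-0.125,-0.433,0.03,-0.371],[-1,-0.125,-0.433,0.048,-0.371],[-1,-0.125,-0.433,0.048,-0.371],[-1,-0.125,-0.433,0.048,-0.371],[-1,-0.125,-0.433,0.048,-0.371],[-1,-0.125,-0.433,0.048,-0.371],[-1,-0.125,-0.433,0.048,-0.371],[-1,-0.125,-0.433,0.048,-0.371]]]'
python3 - <<'E'
from fit import *
p=look("tin_round","pics/w9.png"); plan(p[0],p[1],.015,p[2])
E
```

```text
time: 28.4
position: [0.4872, 0.3448, 0.1811]
tool_rot: [3.141, 0.001, 0.518]
force: [-0.5, -0.5, 0.1]
width: 0.0911
finger_force: 0.0
t 28.4 [0.4874 0.3449 0.1814] [3.141e+00 1.000e-03 5.180e-01] w 0.0911 F [0.1 0.4 0.3] ff 0.0
tin_round [0.501  0.3578 0.5773] cost 0.2
shift [0.0227, -0.0056, 0.208] turn -0.0377 q6 1.61 yaw 0.577 rows~ 2.7
```

```bash
python3 -m jog '[[[-1,0.0227,-0.0056,0.1,-0.038],[-1,0.0227,-0.0056,0.17,-0.038],[-1,0.0227,-0.0056,0.208,-0.038],[-1,0.0227,-0.0056,0.208,-0.038],[-1,0.0227,-0.0056,0.208,-0.038],[1,0.0227,-0.0056,0.208,-0.038],[1,0.0227,-0.0056,0.208,-0.038],[1,0.0227,-0.0056,0.208,-0.038],[1,0.0227,-0.0056,0.208,-0.038],[1,0.0227,-0.0056,0.208,-0.038]]]' 40
python3 -m jog '[[[1,0,0,-0.1,0],[1,0,0,-0.18,0],[1,0,0,-0.22,0],[1,0,0,-0.22,0],[1,0,0,-0.22,0]]]'
python3 - <<'E'
from fit import *
plan(.5462,-.0045,.18,-.063)
E
```

```text
time: 29.7
position: [0.5008, 0.3592, 0.0156]
tool_rot: [3.141, -0.001, 0.58]
force: [-0.9, -1.9, 4.5]
width: 0.0557
finger_force: 40.0
time: 30.32
position: [0.4997, 0.3588, 0.1898]
tool_rot: [-3.141, 0.002, 0.58]
force: [-0.1, -0.7, -1.8]
width: 0.0557
finger_force: 40.0
shift [-0.2002, 0.4117, 0.0123] turn 0.4093 q6 1.63 yaw -0.063 rows~ 5.9
```

```bash
python3 -m jog '[[[1,-0.2,0.412,0.012,0.409],[1,-0.2,0.412,0.012,0.409],[1,-0.2,0.412,0.012,0.409],[1,-0.2,0.412,0.012,0.409],[1,-0.2,0.412,0.012,0.409],[1,-0.2,0.412,0.012,0.409],[1,-0.2,0.412,0.012,0.409],[1,-0.2,0.412,0.012,0.409],[1,-0.2,0.412,0.012,0.409],[1,-0.2,0.412,0.012,0.409]]]'
python3 - <<'E'
from fit import *
s=r.state(); w=s["tool_rot"][2]
p=look("tin_round",None,g=(s["position"][0],s["position"][1],w),z0=s["position"][2]-.0156,spread=.006)
d=p[:2]-r.state()["position"][:2]; print("tool offs",d@[np.cos(w),np.sin(w)],d@[np.sin(w),-np.cos(w)],wrap(p[2]-w))
plan(.5460,-.005,.1236,-.063)
E
```

```text
time: 31.58
position: [0.5471, -0.0029, 0.1813]
tool_rot: [-3.141, 0.0, -0.061]
force: [-0.1, -0.8, -1.6]
width: 0.0557
finger_force: 40.0
t 31.6 [ 0.5472 -0.0031  0.1814] [-3.141  0.    -0.061] w 0.0559 F [ 0.2 -0.5 -0.7] ff 40.0
tin_round [ 0.5454 -0.002  -0.0583] cost 0.67
tool offs -0.0017869792991240566 -0.0010085666518736451 0.0024541245440503623
shift [-0.0013, 0.0025, 0.0723] turn 0.0014 q6 1.62 yaw -0.063 rows~ 0.9
```

```bash
python3 -m jog '[[[1,0,0.002,0.03,0],[1,0,0.002,0.048,0],[1,0,0.002,0.058,0],[1,0,0.002,0.064,0],[1,0,0.002,0.069,0],[1,0,0.002,0.0723,0],[1,0,0.002,0.0723,0],[1,0,0.002,0.074,0],[1,0,0.002,0.0753,0],[1,0,0.002,0.0753,0]]]'
```

```text
time: 32.88
position: [0.5475, -0.0058, 0.1235]
tool_rot: [-3.142, -0.002, -0.063]
force: [-3.1, 0.1, 10.6]
width: 0.0562
finger_force: 40.0
```

Seated (0.1235 against 0.1236). Next, the round lid.

```bash
python3 -m jog '[[[-1,0,0,-0.001,0],[-1,0,0,-0.001,0],[-1,0,0,-0.001,0],[-1,0.01,0,-0.08,0],[-1,0.01,0,-0.12,0],[-1,0.01,0,-0.12,0],[-1,0.01,0,-0.12,0]]]'
python3 - <<'E'
from fit import *
hover("lid_round",0,z=.2,off=-.02)
E
```

```text
time: 33.75
position: [0.5544, -0.0062, 0.2161]
tool_rot: [-3.142, 0.002, -0.063]
force: [-1.2, 0.1, -0.7]
width: 0.091
finger_force: 0.0
shift [-0.0227, 0.4405, 0.0202] turn 0.5585 q6 1.9 yaw -0.94 rows~ 5.7
```

```bash
python3 -m jog '[[[-1,-0.023,0.44,-0.02,0.558],[-1,-0.023,0.44,-0.02,0.558],[-1,-0.023,0.44,0.02,0.558],[-1,-0.023,0.44,0.02,0.558],[-1,-0.023,0.44,0.02,0.558],[-1,-0.023,0.44,0.02,0.558],[-1,-0.023,0.44,0.02,0.558],[-1,-0.023,0.44,0.02,0.558],[-1,-0.023,0.44,0.02,0.558]]]'
python3 - <<'E'
from fit import *
p=look("lid_round"); plan(p[0],p[1],.004,p[2])
E
```

```text
time: 34.88
position: [0.5149, -0.355, 0.201]
tool_rot: [-3.141, 0.001, -0.938]
force: [0.3, 1.0, 0.2]
width: 0.0914
finger_force: 0.0
t 34.9 [ 0.515  -0.355   0.2012] [-3.141e+00  1.000e-03 -9.370e-01] w 0.0912 F [-0.2  0.5 -0.3] ff 0.0
lid_round [ 0.5231 -0.3698 -0.8855] cost 0.24
shift [0.0208, 0.0028, 0.2465] turn -0.033 q6 1.84 yaw -0.886 rows~ 3.2
```

```bash
python3 -m jog '[[[-1,0.0208,0.0028,0.12,-0.033],[-1,0.0208,0.0028,0.2,-0.033],[-1,0.0208,0.0028,0.2465,-0.033],[-1,0.0208,0.0028,0.2465,-0.033],[-1,0.0208,0.0028,0.2465,-0.033],[1,0.0208,0.0028,0.2465,-0.033],[1,0.0208,0.0028,0.2465,-0.033],[1,0.0208,0.0028,0.2465,-0.033],[1,0.0208,0.0028,0.2465,-0.033],[1,0.0208,0.0028,0.2465,-0.033]]]' 40
python3 -m jog '[[[1,0,0,-0.1,0],[1,0,0,-0.18,0],[1,0,0,-0.26,0],[1,0,0,-0.26,0],[1,0,0,-0.26,0]]]'
python3 - <<'E'
from fit import *
plan(.5462,-.0045,.21,-.063)
E
```

```text
time: 36.17
position: [0.5231, -0.3715, 0.0049]
tool_rot: [-3.141, -0.001, -0.888]
force: [-0.5, 1.2, 5.5]
width: 0.0595
finger_force: 40.0
time: 36.8
position: [0.5233, -0.3716, 0.2135]
tool_rot: [-3.141, -0.003, -0.887]
force: [0.7, 0.8, -1.7]
width: 0.0598
finger_force: 40.0
shift [-0.3378, -0.312, 0.0044] turn -0.5248 q6 1.63 yaw -0.063 rows~ 5.9
```

```bash
python3 -m jog '[[[1,-0.338,-0.312,0.004,-0.525],[1,-0.338,-0.312,0.004,-0.525],[1,-0.338,-0.312,0.004,-0.525],[1,-0.338,-0.312,0.004,-0.525],[1,-0.338,-0.312,0.004,-0.525],[1,-0.338,-0.312,0.004,-0.525],[1,-0.338,-0.312,0.004,-0.525],[1,-0.338,-0.312,0.004,-0.525],[1,-0.338,-0.312,0.004,-0.525],[1,-0.338,-0.312,0.004,-0.525]]]'
python3 - <<'E'
from fit import *
s=r.state(); w=s["tool_rot"][2]
p=look("lid_round",None,g=(s["position"][0],s["position"][1],w),z0=s["position"][2]-.0049,spread=.006)
d=p[:2]-r.state()["position"][:2]; print("tool offs",d@[np.cos(w),np.sin(w)],d@[np.sin(w),-np.cos(w)],wrap(p[2]-w))
plan(.5460,-.005,.1429,-.063)
E
```

```text
time: 38.05
position: [0.5454, -0.0051, 0.2085]
tool_rot: [3.142, 0.001, -0.065]
force: [0.9, -0.6, -0.1]
width: 0.0595
finger_force: 40.0
t 38.1 [ 0.5455 -0.005   0.2087] [-3.142  0.    -0.064] w 0.0594 F [-0.5 -0.4 -1.4] ff 40.0
lid_round [ 0.5459 -0.0044 -0.0628] cost 0.54
tool offs 0.0003516676101880849 -0.0006442116980709321 0.001961681629311318
shift [0.0007, -0.0, 0.0822] turn -0.0009 q6 1.62 yaw -0.063 rows~ 1.1
```

```bash
python3 -m jog '[[[1,0,0,0.03,0],[1,0,0,0.05,0],[1,0,0,0.06,0],[1,0,0,0.067,0],[1,0,0,0.073,0],[1,0,0,0.078,0],[1,0,0,0.0822,0],[1,0,0,0.0835,0],[1,0,0,0.085,0],[1,0,0,0.085,0]]]'
```

```text
time: 39.35
position: [0.546, -0.004, 0.1428]
tool_rot: [3.141, -0.002, -0.063]
force: [-1.0, -1.4, 9.1]
width: 0.0595
finger_force: 40.0
```

Round lid is home. Now the short tin, whose tongue end has to be seen.

```bash
python3 -m jog '[[[-1,0,0,-0.001,0],[-1,0,0,-0.001,0],[-1,0,0,-0.001,0],[-1,0.01,0,-0.08,0],[-1,0.01,0,-0.12,0],[-1,0.01,0,-0.12,0],[-1,0.01,0,-0.12,0]]]'
python3 - <<'E'
from fit import *
look("lid_round",None,g=(.546,-.005,-.063),z0=.138,spread=.006)
hover("tin_short",0,z=.2,off=-.02)
E
```

```text
time: 40.22
position: [0.5528, -0.0043, 0.2357]
tool_rot: [-3.141, 0.002, -0.063]
force: [-0.5, 0.2, -0.4]
width: 0.0913
finger_force: 0.0
t 40.3 [ 0.5526 -0.0043  0.2352] [-3.142e+00  3.000e-03 -6.300e-02] w 0.0913 F [ 0.2  0.6 -0.2] ff 0.0
lid_round [ 0.5459 -0.0033 -0.0632] cost 0.35
shift [-0.2444, 0.3843, 0.0441] turn 0.2593 q6 1.32 yaw -0.47 rows~ 5.9
```

```bash
python3 -m jog '[[[-1,-0.244,0.384,-0.01,0.259],[-1,-0.244,0.384,-0.01,0.259],[-1,-0.244,0.384,0.044,0.259],[-1,-0.244,0.384,0.044,0.259],[-1,-0.244,0.384,0.044,0.259],[-1,-0.244,0.384,0.044,0.259],[-1,-0.244,0.384,0.044,0.259],[-1,-0.244,0.384,0.044,0.259],[-1,-0.244,0.384,0.044,0.259]]]'
python3 - <<'E'
from fit import *
p=look("tin_short","pics/w10.png"); plan(p[0],p[1],.015,p[2])
E
```

```text
time: 41.4
position: [0.3402, -0.2977, 0.2014]
tool_rot: [-3.141, 0.0, -0.468]
force: [-0.1, 0.6, -0.0]
width: 0.0912
finger_force: 0.0
t 41.5 [ 0.3403 -0.2977  0.2016] [-3.141  0.    -0.467] w 0.091 F [0.1 0.3 0. ] ff 0.0
tin_short [ 0.3552 -0.3068 -0.471 ] cost 0.19
shift [0.0217, 0.0017, 0.2332] turn 0.0024 q6 1.33 yaw -0.471 rows~ 3.0
```

View pics/w10.png

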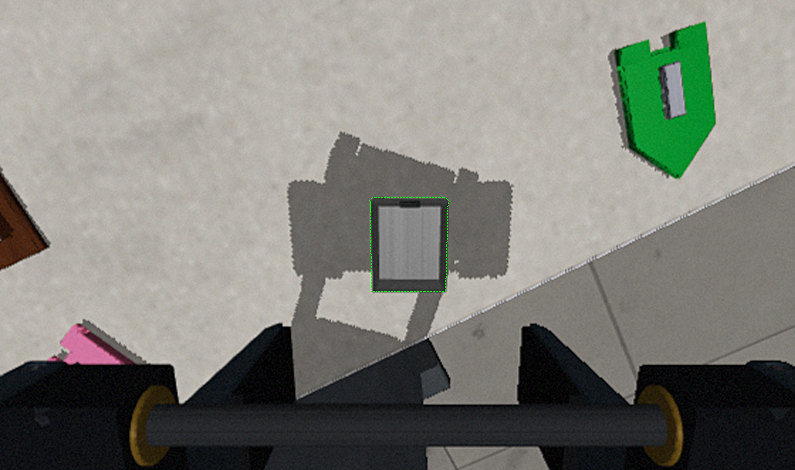

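The short tin's tongue is at (410,204), at the tool +x end, so its yaw is -0.47. Grasp.

```bash
python3 -m jog '[[[-1,0.0217,0.0017,0.12,0.002],[-1,0.0217,0.0017,0.19,0.002],[-1,0.0217,0.0017,0.233,0.002],[-1,0.0217,0.0017,0.233,0.002],[-1,0.0217,0.0017,0.233,0.002],[1,0.0217,0.0017,0.233,0.002],[1,0.0217,0.0017,0.233,0.002],[1,0.0217,0.0017,0.233,0.002],[1,0.0217,0.0017,0.233,0.002],[1,0.0217,0.0017,0.233,0.002]]]' 40
python3 -m jog '[[[1,0,0,-0.1,0],[1,0,0,-0.18,0],[1,0,0,-0.27,0],[1,0,0,-0.27,0],[1,0,0,-0.27,0]]]'
python3 - <<'E'
from fit import *
plan(.5465,-.0045,.23,-.063)
E
```

```text
time: 42.7
position: [0.3544, -0.308, 0.0158]
tool_rot: [3.142, -0.001, -0.473]
force: [-0.8, 1.2, 6.7]
width: 0.0554
finger_force: 40.0
time: 43.32
position: [0.355, -0.3085, 0.2328]
tool_rot: [3.14, -0.004, -0.473]
force: [-0.7, -0.1, -2.0]
width: 0.0558
finger_force: 40.0
shift [0.0401, -0.4473, 0.0035] turn -0.2608 q6 1.63 yaw -0.063 rows~ 5.7
```

```bash
python3 -m jog '[[[1,0.04,-0.447,0.003,-0.261],[1,0.04,-0.447,0.003,-0.261],[1,0.04,-0.447,0.003,-0.261],[1,0.04,-0.447,0.003,-0.261],[1,0.04,-0.447,0.003,-0.261],[1,0.04,-0.447,0.003,-0.261],[1,0.04,-0.447,0.003,-0.261],[1,0.04,-0.447,0.003,-0.261],[1,0.04,-0.447,0.003,-0.261]]]'
python3 - <<'E'
from fit import *
s=r.state(); w=s["tool_rot"][2]
p=look("tin_short",None,g=(s["position"][0],s["position"][1],w),z0=s["position"][2]-.0158,spread=.006)
d=p[:2]-r.state()["position"][:2]; print("tool offs",d@[np.cos(w),np.sin(w)],d@[np.sin(w),-np.cos(w)],wrap(p[2]-w))
plan(.5460,-.0045,.1718,-.063)
E
```

```text
time: 44.45
position: [0.5446, -0.0051, 0.228]
tool_rot: [3.141, 0.002, -0.064]
force: [0.4, 0.2, -1.1]
width: 0.056
finger_force: 40.0
t 44.5 [ 0.5448 -0.0052  0.2284] [ 3.141e+00  1.000e-03 -6.400e-02] w 0.0557 F [ 0.3  0.  -1.7] ff 40.0
tin_short [ 0.5449 -0.0042 -0.0651] cost 0.39
tool offs 1.777831168732899e-06 -0.0009600791742972051 -0.000846905196077774
shift [0.0014, -0.0009, 0.0707] turn -0.001 q6 1.63 yaw -0.063 rows~ 0.9
```

```bash
python3 -m jog '[[[1,0.0014,0,0.03,0],[1,0.0014,0,0.046,0],[1,0.0014,0,0.056,0],[1,0.0014,0,0.062,0],[1,0.0014,0,0.067,0],[1,0.0014,0,0.0707,0],[1,0.0014,0,0.0707,0],[1,0.0014,0,0.0725,0],[1,0.0014,0,0.074,0],[1,0.0014,0,0.074,0]]]'
```

```text
time: 45.75
position: [0.547, -0.0041, 0.1717]
tool_rot: [-3.141, -0.002, -0.063]
force: [-2.7, 1.0, 8.6]
width: 0.056
finger_force: 40.0
```

```bash
python3 -m jog '[[[-1,0,0,-0.001,0],[-1,0,0,-0.001,0],[-1,0,0,-0.001,0],[-1,0.01,0,-0.08,0],[-1,0.01,0,-0.12,0],[-1,0.01,0,-0.12,0],[-1,0.01,0,-0.12,0]]]'
python3 - <<'E'
from fit import *
hover("lid_short",0,z=.2,off=-.02)
E
```

```text
time: 46.62
position: [0.5541, -0.0046, 0.2645]
tool_rot: [3.142, 0.002, -0.063]
force: [-0.3, 0.2, -0.4]
width: 0.0912
finger_force: 0.0
shift [-0.2913, -0.379, 0.0806] turn -0.1799 q6 2.09 yaw 0.22 rows~ 6.2
```

```bash
python3 -m jog '[[[-1,-0.291,-0.379,0,-0.18],[-1,-0.291,-0.379,0,-0.18],[-1,-0.291,-0.379,0,-0.18],[-1,-0.291,-0.379,0.08,-0.18],[-1,-0.291,-0.379,0.08,-0.18],[-1,-0.291,-0.379,0.08,-0.18],[-1,-0.291,-0.379,0.08,-0.18],[-1,-0.291,-0.379,0.08,-0.18],[-1,-0.291,-0.379,0.08,-0.18]]]'
python3 - <<'E'
from fit import *
p=look("lid_short"); plan(p[0],p[1],.004,p[2])
E
```

```text
time: 47.75
position: [0.3423, 0.3117, 0.2018]
tool_rot: [3.141, -0.0, 0.219]
force: [-0.0, 0.0, 0.5]
width: 0.0915
finger_force: 0.0
t 47.8 [0.3425 0.3117 0.202 ] [ 3.141e+00 -1.000e-03  2.180e-01] w 0.0911 F [-0.3  1.1 -0.3] ff 0.0
lid_short [0.3608 0.3203 0.2884] cost 0.37
shift [0.0248, -0.0055, 0.2475] turn -0.0448 q6 2.01 yaw 0.288 rows~ 3.2
```

```bash
python3 -m jog '[[[-1,0.0248,-0.0055,0.12,-0.045],[-1,0.0248,-0.0055,0.2,-0.045],[-1,0.0248,-0.0055,0.2475,-0.045],[-1,0.0248,-0.0055,0.2475,-0.045],[-1,0.0248,-0.0055,0.2475,-0.045],[1,0.0248,-0.0055,0.2475,-0.045],[1,0.0248,-0.0055,0.2475,-0.045],[1,0.0248,-0.0055,0.2475,-0.045],[1,0.0248,-0.0055,0.2475,-0.045],[1,0.0248,-0.0055,0.2475,-0.045]]]' 40
python3 -m jog '[[[1,0,0,-0.1,0],[1,0,0,-0.18,0],[1,0,0,-0.26,0],[1,0,0,-0.32,0],[1,0,0,-0.32,0],[1,0,0,-0.32,0]]]'
python3 - <<'E'
from fit import *
plan(.546,-.0045,.25,-.063)
E
```

```text
time: 49.05
position: [0.3602, 0.3215, 0.0046]
tool_rot: [-3.141, -0.001, 0.291]
force: [-0.2, -1.0, 7.5]
width: 0.0598
finger_force: 40.0
time: 49.8
position: [0.3593, 0.3209, 0.2591]
tool_rot: [3.141, 0.001, 0.291]
force: [-0.5, -0.1, -0.9]
width: 0.0598
finger_force: 40.0
shift [0.107, 0.4566, 0.0114] turn 0.2253 q6 1.63 yaw -0.063 rows~ 6.0
```

```bash
python3 -m jog '[[[1,0.107,0.457,0.011,0.225],[1,0.107,0.457,0.011,0.225],[1,0.107,0.457,0.011,0.225],[1,0.107,0.457,0.011,0.225],[1,0.107,0.457,0.011,0.225],[1,0.107,0.457,0.011,0.225],[1,0.107,0.457,0.011,0.225],[1,0.107,0.457,0.011,0.225],[1,0.107,0.457,0.011,0.225],[1,0.107,0.457,0.011,0.225]]]'
python3 - <<'E'
from fit import *
s=r.state(); w=s["tool_rot"][2]
p=look("lid_short",None,g=(s["position"][0],s["position"][1],w),z0=s["position"][2]-.0046,spread=.006)
d=p[:2]-r.state()["position"][:2]; print("tool offs",d@[np.cos(w),np.sin(w)],d@[np.sin(w),-np.cos(w)],wrap(p[2]-w))
plan(.5463,-.0045,.1906,-.063)
E
```

```text
time: 51.05
position: [0.546, -0.0033, 0.2508]
tool_rot: [-3.141, 0.0, -0.061]
force: [-0.5, -0.3, -1.9]
width: 0.0596
finger_force: 40.0
t 51.1 [ 0.5462 -0.0034  0.2509] [-3.141 -0.    -0.061] w 0.0597 F [-0.8  0.5 -2.5] ff 40.0
lid_short [ 0.5476 -0.0026 -0.0579] cost 0.59
tool offs 0.0014066298257796336 -0.0009310585259637714 0.0029199179604604275
shift [0.0002, 0.0013, 0.0754] turn 0.0013 q6 1.63 yaw -0.063 rows~ 1.0
```

```bash
python3 -m jog '[[[1,-0.0003,0.001,0.025,0.001],[1,-0.0003,0.001,0.043,0.001],[1,-0.0003,0.001,0.053,0.001],[1,-0.0003,0.001,0.06,0.001],[1,-0.0003,0.001,0.066,0.001],[1,-0.0003,0.001,0.071,0.001],[1,-0.0003,0.001,0.0754,0.001],[1,-0.0003,0.001,0.077,0.001],[1,-0.0003,0.001,0.0785,0.001],[1,-0.0003,0.001,0.0785,0.001]]]'
```

```text
time: 52.35
position: [0.5468, -0.0053, 0.1905]
tool_rot: [-3.141, -0.003, -0.064]
force: [-2.2, -0.3, 9.6]
width: 0.0596
finger_force: 40.0
```

Home (0.1905 against 0.1906). Release, back off, and inspect the whole stack.

```bash
python3 -m jog '[[[-1,0,0,-0.001,0],[-1,0,0,-0.001,0],[-1,0,0,-0.001,0],[-1,0,0,-0.08,0],[-1,0,0,-0.12,0],[-1,0,0,-0.12,0],[-1,-0.1,-0.25,-0.12,0],[-1,-0.1,-0.25,-0.12,0],[-1,-0.1,-0.25,-0.12,0],[-1,-0.1,-0.25,-0.12,0]]]'
python3 - <<'E'
from fit import *
st(); d=get_image("scene"); u,v=proj(d,[[.546,-.005,.1]])[0].astype(int); print(u,v)
cv2.imwrite("pics/fin.png",cv2.resize(d["pixels"][v-75:v+75,u-90:u+90,::-1],None,fx=4,fy=4,interpolation=cv2.INTER_CUBIC))
E
```

```text
time: 53.6
position: [0.4773, 0.2017, 0.2822]
tool_rot: [3.141, 0.003, -0.061]
force: [-0.1, 0.5, -0.2]
width: 0.0916
finger_force: 0.0
t 53.6 [0.4773 0.2017 0.2822] [ 3.141e+00  3.000e-03 -6.100e-02] w 0.0916 F [-0.1  0.5 -0.2] ff 0.0
270 173
```

View pics/fin.png

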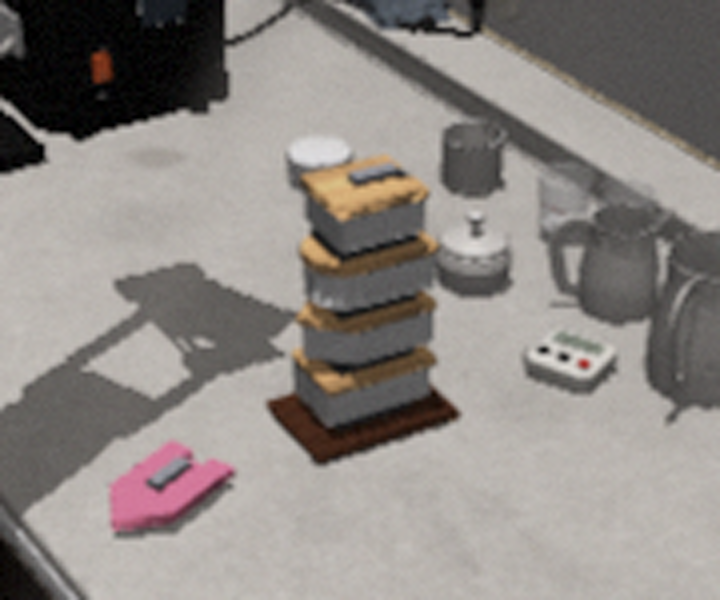

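The picture shows four closed tins stacked straight on the stand, from (365,420) up to the top lid at (365,180). The sugar pot and timer haven't moved. Handing in.

```bash
python3 -m jog '[[[-1,0,0,0,0],[-1,0,0,0,0]]]'; python3 -c "
from cell import r
print(r.job_done())"
```

```text
time: 53.9
position: [0.4794, 0.1984, 0.2832]
tool_rot: [3.141, 0.001, -0.065]
force: [0.6, -0.3, -0.1]
width: 0.091
finger_force: 0.0
the job is handed in; nothing more can be done
None
```

All four tins are closed with their own lids and stacked on the stand (square, point, round, short from the bottom), and the job was handed in at about 54 s; the hand-in returned no verdict.

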